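# Load the door-line carrier in stock-rack sequence

## Robot

A 6-joint arm with a two-finger parallel gripper is mounted at the origin on the work surface. World frame = base frame: x ahead of the robot, y to its left, z up, the work surface at z = 0. Lengths are in m, angles in rad, forces in N, time in s.
With the tool pointing down it reaches from about 0.35 to 0.975 m from the base axis. Payload 4.9 kg.
Tool frame: the origin (TCP) lies at the very end of the fingers, on their centre line; the grasp point (between the pads) lies 19 mm behind it (manip.hold_point_z is the distance from the TCP to the grasp point, in m); z points along the fingers, x is the direction in which the jaws open and shut, and the axes are right-handed (so a half turn about z gives the same grasp; the last joint's range is limited). The gripper opens to 85 mm and grips with 20 to 120 N. Pads are 22 mm wide; open, the fingers measure 114 mm over their backs; the gripper's body (76 mm by 85 mm) begins 54 mm behind the grasp point. The pads swing forward as they close: fully open they stand 13 mm farther back than shut.
Start: joints at [-1.407, 0.053, 1.613, -0, 1.476, -0.119], TCP at [0.174, -0.6, 0.231] pointing down, gripper open.
Joint ranges: [-3.01, 3.01], [-1.01, 2.22], [0.06, 2.58], [-1.02, 4.17], [0.09, 2.62], [-3.14, 3.14]. Speed limits (rad/s): [2.57, 2.57, 3.14, 3.14, 3.14, 3.14].

## Interface

Orientations are given as a unit quaternion [w, x, y, z].
In Python, from plant import manip gives the robot as it stands.
- The arm moves only by the shell command python3 -m handwheel 'ROWS' [OPENING]. ROWS is JSON, a list of rows, each an object of numbers: "dx", "dy", "dz": the shift along the tool's x, y, z in m; "ax", "ay", "az": the turn, a rotation vector about the tool's x, y, z in rad. In form: [{"dx": .., "dy": .., "dz": .., "ax": .., "ay": .., "az": ..}, ...]. A call has 1 to 5 rows; each row is the pose to reach, as a shift and turn from the pose commanded when the call began, along the tool's axes at that moment; what a row does not reach only later rows make up. A row lasts 1/8 s, in which the tool goes at most 62.5 mm and 10.7 degrees, less where a joint would pass 70% of its speed; a pose out of reach is approached as far as the arm can. A call with a gripper value outside its range is refused whole. OPENING is the closure in counts, from 0 (fully open) to 255 (shut), set as the call begins (- or left out, the last holds). The fingers move at their own pace and stop on an object; the grip force is fixed at half the most. Time passes only in rows, so rows that repeat a pose let the fingers close. It gives the time, the measured TCP pose, the force and the opening at its end, in the units of the state.
- manip.state(): the state, without advancing time (a new reading comes with each control period).
- manip.grab_frame(name): name is "scene" or "top" or "wrist"; returns a dict with "image" (384x512x3 uint8, blue, green, red), "z_map" (384x512 float32, m along the optical axis (not along the pixel's ray), 0 where there is no reading), "K" (3x3 intrinsics, pixels), "xyz" and "rotation" of the camera in the world. Camera axes: x right, y up, looking along -z (the intrinsics and any distortion apply to the point x, -y, -z); pixel columns grow to the right and rows downward; lengths in m; the calibration is good to about 2 mm. The wrist camera is an equidistant fisheye: a pixel r from the principal point sees the ray r / f radians off the axis. A picture is of the moment at which its call begins.
- manip.job_done(): hands the job in, once; it reports no verdict.
The state is a dict: "time": time; "joint_pos": joint angles; "joint_vel": joint speeds; "joint_efforts": joint torques, N m; "tool_pos": TCP position; "tool_rot": TCP orientation; "contact_force": force on the tool from outside, world axes, zero at the start; "ft_torque": the same for the moment, N m; "gripper_width": opening from 0.0 (shut) to 1.0 (fully open).
Only numpy, scipy, OpenCV 4.12 (cv2) and the standard library are available. Lean on these libraries where they do the work, as an engineer would, in place of code of your own. Each camera call takes 0.05 s, during which the arm holds its last target.

## Task

Move the four door parts from the green stock rack into the empty aluminium carrier, keeping their sequence as counted from the black grip handle of each rack: the part nearest the stock rack's handle goes in the carrier pocket nearest the carrier's handle, the next one in the next pocket, and so on to the far end. Stand every part upright and flat on the floor of its own pocket, and let go of it.

Things in the scene. Friction and masses are not known exactly. Their poses are not given: they have to be found in the camera images.
- post_mid (a point): Handle standoff: a slim plain round aluminium post standing on end, 72 mm tall and the tallest of the four, shaft 28 mm in diameter from 10 mm up, round foot flange 36 mm in diameter and 7 mm thick; a small dark bore in its top. Point: on its axis, 36 mm above its underside; z is up. It weighs about 110 g and starts in a nest of the stock rack.
- spool_mid (a point): Hinge roller: a stout steel cylinder standing on end, 56 mm tall, 36 mm in diameter throughout for grasping, with a wide dark bore in its top. Point: on its axis, 28 mm above its underside; z is up. It weighs about 220 g and starts in a nest of the stock rack.
- channel_mid (a point): Hinge sleeve: an upright square-cornered steel tube, open at the top, closed at the foot, 64 mm tall, 28 mm along its x and 36 mm along its y; grasp it across x. Point: on its axis, 32 mm above its underside; z is up. It weighs about 140 g and starts in a nest of the stock rack.
- latch_mid (a point): Latch block, an upright black plastic block with a step, 60 mm tall at its higher half (its -y side, 16 mm wide) and 34 mm at its lower half, 28 mm along its x and 36 mm along its y, a steel pin showing over the step; grasp it across x, at mid-height. Point: on its axis, 30 mm above its underside; z is up. It weighs about 90 g and starts in a nest of the stock rack.
- nest_post: The white plastic nest on the stock rack in which the standoff stands at the start; fixed. All four look alike: open square, 62 mm outside, 54 mm inside, floor 4 mm, rim 9 mm high. Origin: centre of its underside, 15 mm above the table. Its place in the row changes between starts.
- nest_spool: The white plastic nest on the stock rack in which the roller stands at the start; fixed. All four look alike: open square, 62 mm outside, 54 mm inside, floor 4 mm, rim 9 mm high. Origin: centre of its underside, 15 mm above the table. Its place in the row changes between starts.
- nest_channel: The white plastic nest on the stock rack in which the hinge sleeve stands at the start; fixed. All four look alike: open square, 62 mm outside, 54 mm inside, floor 4 mm, rim 9 mm high. Origin: centre of its underside, 15 mm above the table. Its place in the row changes between starts.
- nest_latch: The white plastic nest on the stock rack in which the latch block stands at the start; fixed. All four look alike: open square, 62 mm outside, 54 mm inside, floor 4 mm, rim 9 mm high. Origin: centre of its underside, 15 mm above the table. Its place in the row changes between starts.
- stock_rack: Stock rack, full at the start: green board 74 x 318 mm, 15 mm thick, fixed on the table, nests in a row along its y at 99, 33, -33, -99 mm. Its grip handle, a 20 mm black bar across the rack, top 60 mm above the table, is at the +y end (y = 152 mm): the nest at y = 99 is first. A 35 mm high stop plate is at the -y end. Origin: centre of underside. May be left or right of the carrier.
- carrier: Carrier, empty: bare aluminium board 74 x 318 mm, fixed, with four grey open pockets in a row along its y at x = 0, y = -99, -33, 33, 99 mm, 54 x 54 mm inside, floor 19 mm and rim 24 mm above the table. Black grip handle (20 mm bar, top at 60 mm) at the -y end, y = -152 mm: the pocket at y = -99 is first. 35 mm stop plate at +y. Origin: centre of underside, on the table.
There are look-alikes about, which are no part of the job. What is shaped like the part that bears spool_mid but red is not meant.

How it is judged:
By the outcome, as a careful person would: the job done as asked, in the order asked, and still so for the second after the job is handed in, with the robot touching nothing.
It also fails if it takes over 122 s, if anything falls off the work surface, if the arm or the gripper's body presses on something with over 40 N, if the wrist force passes 120 N, or if a joint passes its speed limit or range.

## Working session

There is one attempt and no reset: what is moved stays moved. The work goes in short steps, Python scripts to look and compute and a shell command to move; the robot and the scene stay as the last step left them, time stands still between calls to the robot, and variables do not carry over. Pictures are saved under pics/ and viewed, and the job is handed in when it is done.

```bash
ls; mkdir -p pics; cat > h.py <<'E'
import numpy as np, cv2
from plant import manip
E
python3 - <<'E'
from h import *
for n in ("scene","top"):
    f=manip.grab_frame(n); cv2.imwrite(f"pics/{n}0.png",f["image"]); np.savez(f"{n}0.npz",**{k:f[k] for k in("image","z_map","K","xyz","rotation")})
    print(n,f["K"],f["xyz"],f["rotation"])
print(manip.state(), manip.hold_point_z)
E
```

```text
pics
scene [[489.28366024   0.         249.21546476]
 [  0.         489.28366024 182.63219105]
 [  0.           0.           1.        ]] [ 0.78511758 -0.49819274  1.09532203] [0.93528336 0.24509632 0.06015642 0.24810086]
top [[429.82077075   0.         256.08233612]
 [  0.         429.82077075 194.25224955]
 [  0.           0.           1.        ]] [ 0.31284739 -0.0109312   0.97590491] [-0.69617936 -0.08061691  0.07701304  0.70915739]
{'time': 0.1, 'joint_pos': array([-1.40699400e+00,  5.32707854e-02,  1.61415762e+00, -9.50347004e-06,
        1.47598069e+00, -1.18996132e-01]), 'joint_vel': array([ 0.00038027, -0.00132617, -0.00365884,  0.00131195,  0.00030601,
        0.00081238]), 'joint_efforts': array([ 1.81000596e-03, -3.94903886e+01, -3.71360528e+01,  5.57998465e-05,
        3.92550370e-03, -3.09730012e-05]), 'tool_pos': array([ 0.17431094, -0.59961884,  0.23019783]), 'tool_rot': array([-6.24242687e-04,  7.99701148e-01, -6.00397575e-01, -6.59702736e-04]), 'contact_force': array([-0.11684988,  0.92677106,  0.23577816]), 'ft_torque': array([-0.02840737, -0.0279193 , -0.0152599 ]), 'gripper_width': 0.997473739569882} 0.0187
```

View pics/scene0.png

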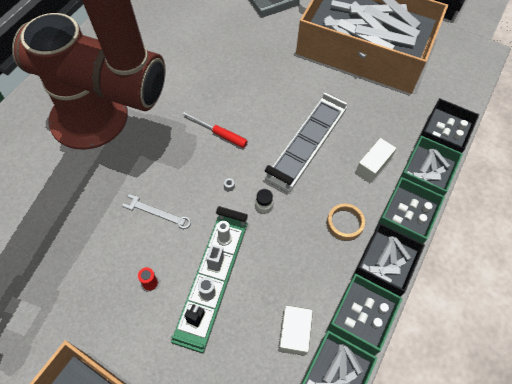

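View pics/top0.png

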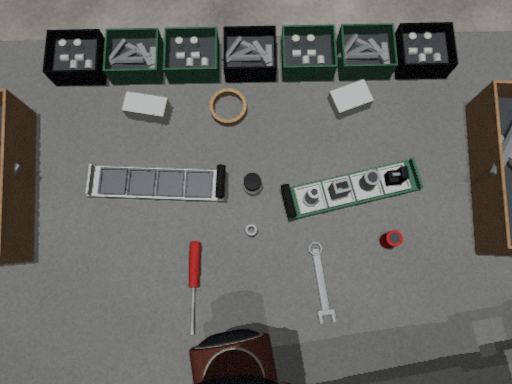

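The scene view shows the green rack with its black handle at (232,214). The carrier's handle is at (280,176). In the top view they are at (289,200) and (221,181). Next I'll enlarge both racks and measure.

```bash
cat >> h.py <<'E'
from scipy.spatial.transform import Rotation as R
def rot(q):
    q=np.asarray(q); return R.from_quat([q[1],q[2],q[3],q[0]]).as_matrix() if q.size==4 else q
def world(f):
    K=f["K"];z=f["z_map"];v,u=np.mgrid[:z.shape[0],:z.shape[1]]
    p=np.stack([(u-K[0,2])/K[0,0]*z,-(v-K[1,2])/K[1,1]*z,-z],-1)
    return p@rot(f["rotation"]).T+f["xyz"]
def atz(f,u,v,h):
    K=f["K"];d=rot(f["rotation"])@np.array([(u-K[0,2])/K[0,0],-(v-K[1,2])/K[1,1],-1]); c=np.asarray(f["xyz"])
    return c+d*(h-c[2])/d[2]
E
python3 - <<'E'
from h import *
f=np.load("top0.npz");
im=f["image"]
cv2.imwrite("pics/topc1.png",cv2.resize(im[150:260,270:430],None,fx=5,fy=5,interpolation=cv2.INTER_CUBIC))
cv2.imwrite("pics/topc2.png",cv2.resize(im[150:260,80:240],None,fx=5,fy=5,interpolation=cv2.INTER_CUBIC))
s=np.load("scene0.npz")["image"]
cv2.imwrite("pics/scc1.png",cv2.resize(s[200:350,110:310],None,fx=4,fy=4,interpolation=cv2.INTER_CUBIC))
P=world(f)
for u,v in [(300,300),(312,195),(341,188),(371,180),(396,177),(289,200),(414,173),(113,182),(142,183),(170,184),(199,184),(221,182),(90,180),(252,183),(394,239)]:
    print(u,v,P[v,u].round(4))
E
```

```text
300 300 [ 0.2938 -0.1006 -0.0021]
312 195 [ 0.5099 -0.1259  0.0917]
341 188 [ 0.5394 -0.2009  0.0265]
371 180 [ 0.5445 -0.2572  0.0743]
396 177 [ 0.5551 -0.3181  0.0554]
289 200 [ 0.5071 -0.0797  0.0583]
414 173 [ 0.5734 -0.3724  0.0192]
113 182 [0.565  0.3204 0.021 ]
142 183 [0.5614 0.2535 0.0209]
170 184 [0.5585 0.1897 0.018 ]
199 184 [0.5574 0.123  0.0174]
221 182 [0.5502 0.0687 0.0595]
90 180 [0.5683 0.3699 0.0304]
252 183 [5.48e-01 5.00e-04 5.42e-02]
394 239 [ 0.4177 -0.3005  0.0585]
```

View pics/topc1.png

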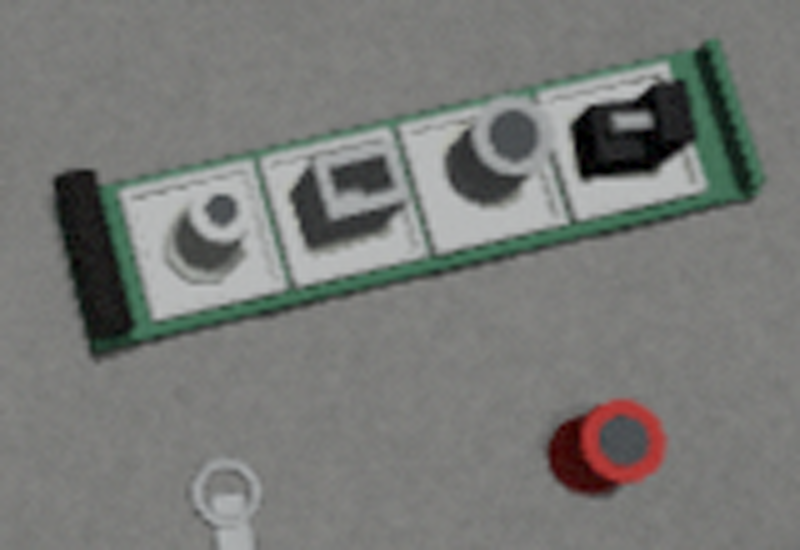

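View pics/topc2.png

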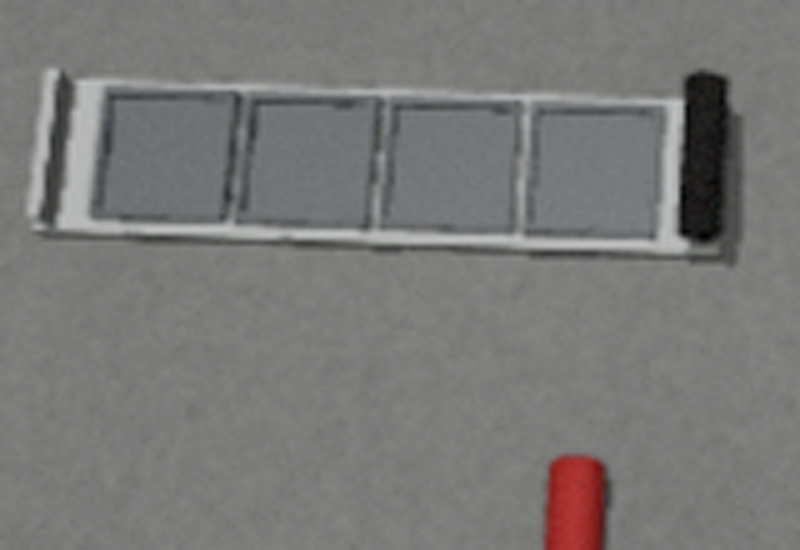

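View pics/scc1.png

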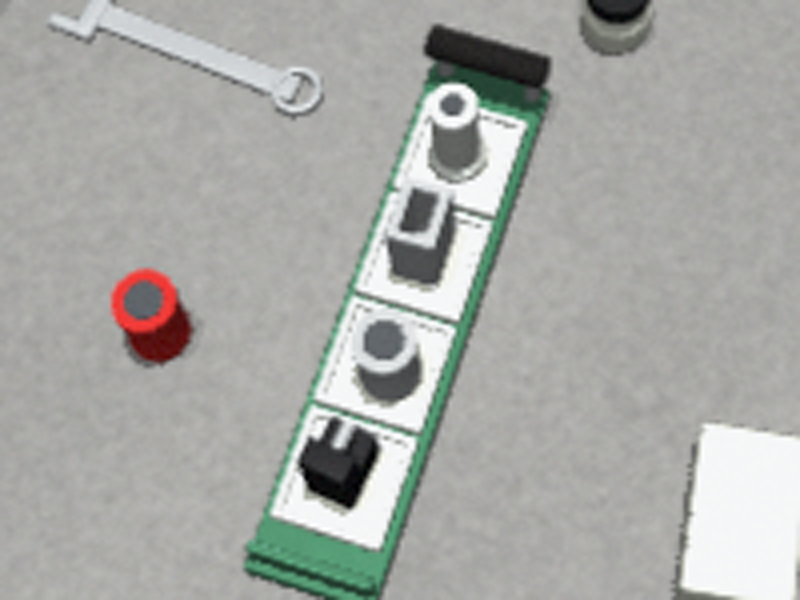

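Counting from the stock handle, the order is post (crop 220,210), sleeve (360,180), roller (512,135), latch (635,125).

Things that could be mistaken for a part, in top-view pixels:
- The red roller at (394,239), excluded by its colour.
- The black-capped grey cylinder at (252,183), not in a nest.
- The small ring at (251,230).

The real roller is the grey one in the nest at (372,177). Next I'll measure poses.

```bash
python3 - <<'E'
from h import *
T=np.load("top0.npz");S=np.load("scene0.npz")
# stock/carrier outline from depth in both cams
for n,f in(("top",T),("scene",S)):
    P=world(f); z=P[...,2]
    flo=z[np.abs(z)<.012]; print(n,"floor med",np.median(flo).round(4))
    # parts
    for nm,h,c in (("post",.091,(.505,-.125)),("chan",.083,(.525,-.19)),("spool",.075,(.54,-.255)),("latch",.079,(.555,-.32))):
        m=(np.abs(P[...,0]-c[0])<.04)&(np.abs(P[...,1]-c[1])<.032)&(z>h-.008)&(z<h+.008)
        q=P[m][:,:2].astype(np.float32)
        if len(q)<5: print(nm,len(q));continue
        r=cv2.minAreaRect(q*1000); print(n,nm,len(q),q.mean(0).round(4),np.round(r[0],1),np.round(r[1],1),round(r[2],1), "z",np.median(P[m][:,2]).round(4))
    g=f["image"].astype(int)
    # green board
    m=(g[...,1]-g[...,2]>25)&(P[...,0]<.62)&(P[...,0]>.42)&(P[...,1]<0)&(P[...,1]>-.45)
    r=cv2.minAreaRect(P[m][:,:2].astype(np.float32)*1000);print(n,"green",np.round(r[0],1),np.round(r[1],1),round(r[2],2))
    m=(z>.012)&(z<.07)&(P[...,0]<.62)&(P[...,0]>.48)&(P[...,1]>.035)&(P[...,1]<.41)
    r=cv2.minAreaRect(P[m][:,:2].astype(np.float32)*1000);print(n,"carrier",np.round(r[0],1),np.round(r[1],1),round(r[2],2))
# pocket corners of carrier in top crop (rim z=.024); first handle-side pocket corners & last, inner rim
def px(x,y,x0,y0=150): return (x+.5)/5-.5+x0,(y+.5)/5-.5+y0
for nm,pts in (("p1",[(530,105),(663,108),(658,240),(525,235)]),("p4",[(108,92),(238,95),(229,222),(95,217)])):
    w=np.array([atz(T,*px(x,y,80),.024) for x,y in pts]); print(nm,w[:,:2].round(4).tolist(),w.mean(0).round(4), np.linalg.norm(w[0]-w[1]).round(4),np.linalg.norm(w[1]-w[2]).round(4))
for nm,pts in (("n1",[(120,185),(252,158),(287,291),(152,322)]),("n4",[(538,92),(672,65),(705,190),(572,222)])):
    w=np.array([atz(T,*px(x,y,270),.024) for x,y in pts]); print(nm,w.mean(0).round(4), np.linalg.norm(w[0]-w[1]).round(4),np.linalg.norm(w[1]-w[2]).round(4))
for nm,x,y,h in (("post",220,214,.091),("chan",360,182,.083),("spool",512,137,.075)):
    print(nm,atz(T,*px(x,y,270),h).round(4))
E
```

```text
top floor med -0.0003
top post 140 [ 0.5165 -0.1306] [ 516.7 -130.7] [25.6 26.8] 88.1 z 0.0908
top chan 162 [ 0.531  -0.1919] [ 531.4 -192.3] [28.5 36.6] 12.9 z 0.0819
top spool 222 [ 0.5508 -0.2603] [ 550.8 -260.6] [34.7 34.1] 26.6 z 0.0744
top latch 117 [ 0.5592 -0.3284] [ 559.  -322.6] [28.1 31.7] 8.0 z 0.0775
top green [ 542.9 -229.6] [ 78.2 318.4] 12.59
top carrier [562.8 220.1] [319.   75.1] 86.88
scene floor med -0.0009
scene post 127 [ 0.5201 -0.1315] [ 519.7 -130.9] [26.7 28.2] 48.4 z 0.0899
scene chan 145 [ 0.534  -0.1924] [ 533.9 -191.6] [28.2 37.2] 13.8 z 0.0815
scene spool 223 [ 0.5546 -0.2613] [ 554.8 -261.1] [34.3 34.6] 76.7 z 0.0739
scene latch 113 [ 0.5635 -0.3302] [ 562.6 -328. ] [27.6 19.5] 4.6 z 0.0772
scene green [ 541.8 -228.5] [ 77.  315.5] 12.29
scene carrier [565.5 220.9] [322.7  74.8] 86.9
p1 [[0.5881, 0.1533], [0.5855, 0.092], [0.5233, 0.094], [0.5268, 0.1544]] [0.5559 0.1234 0.024 ] 0.0614 0.0622
p4 [[0.5982, 0.3485], [0.5956, 0.2883], [0.5355, 0.2895], [0.539, 0.3508]] [0.5671 0.3193 0.024 ] 0.0603 0.0601
n1 [ 0.5197 -0.1303  0.024 ] 0.0618 0.0634
n4 [ 0.5612 -0.3237  0.024 ] 0.0637 0.0602
post [ 0.5156 -0.1297  0.091 ]
chan [ 0.5303 -0.1912  0.083 ]
spool [ 0.551  -0.2597  0.075 ]
```

```bash
cat >> h.py <<'E'
def go(x,y,z,deg):
    s=manip.state(); Rc=rot(s["tool_rot"]); a=np.radians(deg)
    X=np.array([np.cos(a),np.sin(a),0]);Z=np.array([0,0,-1.]);G=np.stack([X,np.cross(Z,X),Z],1)
    d=Rc.T@(np.array([x,y,z])-s["tool_pos"]); r=R.from_matrix(Rc.T@G).as_rotvec()
    print("t",round(s["time"],2),"tcp",s["tool_pos"].round(4),"d",d.round(4),"rot",r.round(4),"F",s["contact_force"].round(1),"w",round(s["gripper_width"],3))
E
python3 -c "
from h import *
go(.518,-.131,.20,12.5)"
```

```text
t 0.1 tcp [ 0.1743 -0.5996  0.2302] d [-0.354  -0.4608  0.0309] rot [-1.5000e-03  1.3000e-03 -1.5062e+00] F [-0.1  0.9  0.2] w 0.997
```

```bash
python3 -m handwheel '[{"dx":-0.354,"dy":-0.461,"dz":0.031,"az":-1.506},{"dx":-0.354,"dy":-0.461,"dz":0.031,"az":-1.506},{"dx":-0.354,"dy":-0.461,"dz":0.031,"az":-1.506},{"dx":-0.354,"dy":-0.461,"dz":0.031,"az":-1.506},{"dx":-0.354,"dy":-0.461,"dz":0.031,"az":-1.506}]' 0
python3 -c "
from h import *
go(.518,-.131,.20,12.5)"
```

```text
t 0.1 tcp [ 0.1743 -0.5996  0.2302] d [-0.354  -0.4608  0.0309] rot [-1.5000e-03  1.3000e-03 -1.5062e+00] F [-0.1  0.9  0.2] w 0.997invalid input at $[0]: expected keys dx, dy, dz, ax, ay, az
```

```bash
python3 -m handwheel '[{"dx":-0.354,"dy":-0.461,"dz":0.031,"ax":0,"ay":0,"az":-1.506},{"dx":-0.354,"dy":-0.461,"dz":0.031,"ax":0,"ay":0,"az":-1.506},{"dx":-0.354,"dy":-0.461,"dz":0.031,"ax":0,"ay":0,"az":-1.506},{"dx":-0.354,"dy":-0.461,"dz":0.031,"ax":0,"ay":0,"az":-1.506},{"dx":-0.354,"dy":-0.461,"dz":0.031,"ax":0,"ay":0,"az":-1.506}]' 0
python3 -c "
from h import *
go(.518,-.131,.20,12.5)"
```

```text
time: 0.72
tool_pos: [0.3597, -0.3466, 0.2141]
tool_rot: [-0.0, 0.985, -0.172, -0.0]
contact_force: [0.9, -0.9, 0.3]
gripper_width: 0.996
t 0.72 tcp [ 0.3597 -0.3466  0.2141] d [ 0.0761 -0.2564  0.0142] rot [-3.000e-04  0.000e+00 -5.629e-01] F [ 0.9 -0.9  0.3] w 0.996
```

```bash
python3 -m handwheel '[{"dx":0.076,"dy":-0.256,"dz":0.014,"ax":0,"ay":0,"az":-0.563},{"dx":0.076,"dy":-0.256,"dz":0.014,"ax":0,"ay":0,"az":-0.563},{"dx":0.076,"dy":-0.256,"dz":0.014,"ax":0,"ay":0,"az":-0.563},{"dx":0.076,"dy":-0.256,"dz":0.014,"ax":0,"ay":0,"az":-0.563},{"dx":0.076,"dy":-0.256,"dz":0.014,"ax":0,"ay":0,"az":-0.563}]'
python3 -c "
from h import *
go(.518,-.131,.20,12.5)
f=manip.grab_frame('wrist');print(f['K'],f['xyz'],f['rotation']);cv2.imwrite('pics/w1.png',f['image'])
go(.518,-.131,.20,12.5)
np.savez('w1.npz',**{k:f[k] for k in('image','z_map','K','xyz','rotation')})
"
```

```text
time: 1.35
tool_pos: [0.5192, -0.1313, 0.1998]
tool_rot: [-0.0, 0.994, 0.108, -0.001]
contact_force: [-0.7, -0.6, -0.1]
gripper_width: 0.999
t 1.35 tcp [ 0.5192 -0.1313  0.1998] d [-0.0011 -0.0006 -0.0002] rot [-0.0011  0.001  -0.0015] F [-0.7 -0.6 -0.1] w 0.999
[[297.31863964   0.         260.29685523]
 [  0.         297.31863964 186.54110268]
 [  0.           0.           1.        ]] [ 0.50377793 -0.06105035  0.3424558 ] [ 0.9838444  -0.14201786 -0.01479543  0.10799172]
t 1.4 tcp [ 0.5194 -0.1312  0.1998] d [-0.0013 -0.0005 -0.0002] rot [-0.0017  0.0003 -0.0019] F [-0.4  0.8  0.7] w 1.003
```

View pics/w1.png

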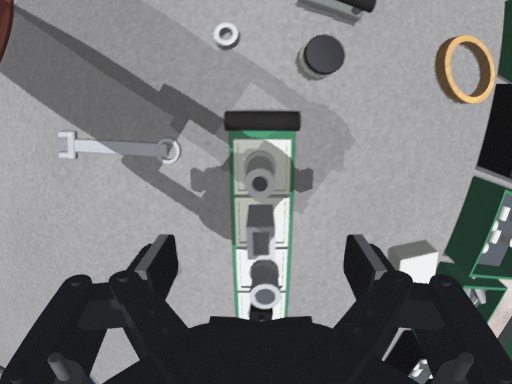

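In the wrist view the post top is at (260,184), the sleeve at (260,243) and the roller at (265,296). The jaws are symmetric about column 261. I'll check the positions with the fisheye model.

```bash
cat >> h.py <<'E'
def fish(f,u,v,h):
    K=f["K"];dx,dy=u-K[0,2],v-K[1,2];r=np.hypot(dx,dy);th=r/K[0,0]
    d=rot(f["rotation"])@np.array([np.sin(th)*dx/r,-np.sin(th)*dy/r,-np.cos(th)]);c=np.asarray(f["xyz"])
    return (c+d*(h-c[2])/d[2]).round(4)
E
python3 -c "
from h import *
f=np.load('w1.npz')
for p in [(260,184,.091),(260,243,.083),(265,296,.075),(262,120,.06)]: print(p,fish(f,*p))
cv2.imwrite('pics/w1c.png',cv2.resize(f['image'][100:330,200:330],None,fx=2.6,fy=2.6,interpolation=cv2.INTER_CUBIC))
"
```

```text
(260, 184, 0.091) [ 0.5187 -0.1313  0.091 ]
(260, 243, 0.083) [ 0.5321 -0.1919  0.083 ]
(265, 296, 0.075) [ 0.553  -0.2605  0.075 ]
(262, 120, 0.06) [ 0.5088 -0.0781  0.06  ]
```

View pics/w1c.png

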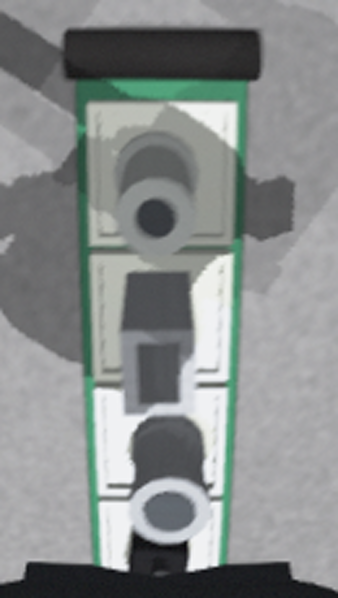

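The wrist positions agree with the mean of the two other cameras to about 1 mm, so I'll descend on the post.

```bash
python3 -m handwheel '[{"dx":-0.0005,"dy":0,"dz":0.06,"ax":0,"ay":0,"az":0},{"dx":-0.0005,"dy":0,"dz":0.11,"ax":0,"ay":0,"az":0},{"dx":-0.0005,"dy":0,"dz":0.145,"ax":0,"ay":0,"az":0},{"dx":-0.0005,"dy":0,"dz":0.163,"ax":0,"ay":0,"az":0},{"dx":-0.0005,"dy":0,"dz":0.163,"ax":0,"ay":0,"az":0}]'
python3 -m handwheel '[{"dx":0,"dy":0,"dz":0,"ax":0,"ay":0,"az":0},{"dx":0,"dy":0,"dz":0,"ax":0,"ay":0,"az":0},{"dx":0,"dy":0,"dz":0,"ax":0,"ay":0,"az":0},{"dx":0,"dy":0,"dz":0,"ax":0,"ay":0,"az":0},{"dx":0,"dy":0,"dz":0,"ax":0,"ay":0,"az":0}]' 255
```

```text
time: 2.02
tool_pos: [0.5168, -0.1348, 0.0367]
tool_rot: [-0.001, 0.994, 0.105, -0.001]
contact_force: [0.3, -0.9, 0.3]
gripper_width: 1.0
time: 2.65
tool_pos: [0.5188, -0.1347, 0.0389]
tool_rot: [0.001, 0.994, 0.106, 0.001]
contact_force: [-0.4, 0.4, 5.5]
gripper_width: 0.312
```

```bash
python3 -m handwheel '[{"dx":0,"dy":0,"dz":0,"ax":0,"ay":0,"az":0},{"dx":0,"dy":0,"dz":-0.02,"ax":0,"ay":0,"az":0},{"dx":0,"dy":0,"dz":-0.06,"ax":0,"ay":0,"az":0},{"dx":0,"dy":0,"dz":-0.12,"ax":0,"ay":0,"az":0},{"dx":0,"dy":0,"dz":-0.14,"ax":0,"ay":0,"az":0}]'
python3 -c "
from h import *
f=manip.grab_frame('wrist');cv2.imwrite('pics/w2.png',f['image'])
go(.5575,.122,.177,-3.2)"
```

```text
time: 3.28
tool_pos: [0.5196, -0.135, 0.1818]
tool_rot: [0.002, 0.994, 0.106, 0.003]
contact_force: [0.5, 0.3, -1.0]
gripper_width: 0.315
t 3.33 tcp [ 0.5201 -0.1352  0.183 ] d [ 0.0909 -0.2435  0.0055] rot [ 0.0035 -0.007   0.2686] F [ 1.4 -0.4  1.2] w 0.317
```

View pics/w2.png

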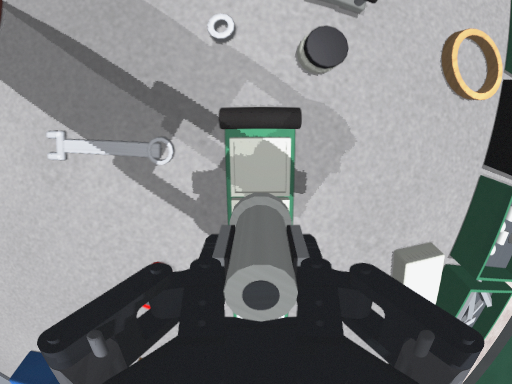

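The post is held upright between the fingers, with its top at (262,295) and its nest empty at (262,165). Now over to pocket 1.

```bash
python3 -m handwheel '[{"dx":0.091,"dy":-0.243,"dz":0.005,"ax":0.003,"ay":-0.007,"az":0.269},{"dx":0.091,"dy":-0.243,"dz":0.005,"ax":0.003,"ay":-0.007,"az":0.269},{"dx":0.091,"dy":-0.243,"dz":0.005,"ax":0.003,"ay":-0.007,"az":0.269},{"dx":0.091,"dy":-0.243,"dz":0.005,"ax":0.003,"ay":-0.007,"az":0.269},{"dx":0.091,"dy":-0.243,"dz":0.005,"ax":0.003,"ay":-0.007,"az":0.269}]'
python3 -m handwheel '[{"dx":0,"dy":0,"dz":0,"ax":0,"ay":0,"az":0},{"dx":0,"dy":0,"dz":0,"ax":0,"ay":0,"az":0}]'
python3 -c "
from h import *
f=manip.grab_frame('wrist');cv2.imwrite('pics/w3.png',f['image']);np.savez('w3.npz',**{k:f[k] for k in('image','z_map','K','xyz','rotation')})
go(.5575,.122,.1,-3.2)"
```

```text
time: 3.95
tool_pos: [0.554, 0.1254, 0.1698]
tool_rot: [-0.001, 1.0, -0.026, -0.006]
contact_force: [0.0, -0.5, -1.3]
gripper_width: 0.315
time: 4.2
tool_pos: [0.5551, 0.121, 0.1717]
tool_rot: [-0.001, 1.0, -0.029, -0.004]
contact_force: [-1.0, -0.1, -1.0]
gripper_width: 0.314
t 4.25 tcp [0.5553 0.1208 0.172 ] d [ 0.0027 -0.0012  0.072 ] rot [-0.0014  0.0082 -0.0026] F [-0.7 -0.7 -0.5] w 0.311
```

View pics/w3.png

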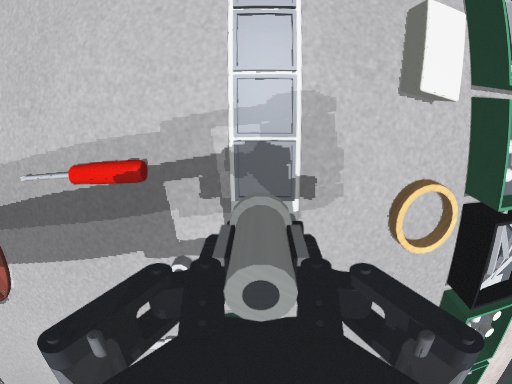

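```bash
python3 -c "
from h import *
f=np.load('w3.npz')
for p in [(265,106,.019),(265.5,40,.019),(265.5,139,.024),(232,139,.024),(299,139,.024),(265,72.5,.024)]: print(p,fish(f,*p))
"
```

```text
(265, 106, 0.019) [0.5621 0.188  0.019 ]
(265.5, 40, 0.019) [0.5663 0.2543 0.019 ]
(265.5, 139, 0.024) [0.5608 0.1557 0.024 ]
(232, 139, 0.024) [0.5279 0.1576 0.024 ]
(299, 139, 0.024) [0.5937 0.1541 0.024 ]
(265, 72.5, 0.024) [0.5639 0.2208 0.024 ]
```

The pockets sit at x=0.562, y=0.188 and onward, matching the earlier estimate to 1 mm. Lowering.

```bash
python3 -m handwheel '[{"dx":0.003,"dy":-0.001,"dz":0.05,"ax":-0.001,"ay":0.008,"az":0},{"dx":0.003,"dy":-0.001,"dz":0.09,"ax":-0.001,"ay":0.008,"az":0},{"dx":0.003,"dy":-0.001,"dz":0.115,"ax":-0.001,"ay":0.008,"az":0},{"dx":0.003,"dy":-0.001,"dz":0.115,"ax":-0.001,"ay":0.008,"az":0},{"dx":0.003,"dy":-0.001,"dz":0.115,"ax":-0.001,"ay":0.008,"az":0}]'
python3 -c "
from h import *
go(.5583,.122,.041,-3.2)"
```

```text
time: 4.88
tool_pos: [0.5588, 0.1227, 0.0591]
tool_rot: [-0.001, 1.0, -0.029, 0.001]
contact_force: [0.5, 0.5, -0.0]
gripper_width: 0.312
t 4.88 tcp [0.5588 0.1227 0.0591] d [-0.0005  0.0008  0.0181] rot [-0.0012 -0.0028 -0.002 ] F [ 0.5  0.5 -0. ] w 0.312
```

```bash
python3 -m handwheel '[{"dx":0,"dy":0,"dz":0.01,"ax":0,"ay":-0.003,"az":0},{"dx":0,"dy":0,"dz":0.015,"ax":0,"ay":-0.003,"az":0},{"dx":0,"dy":0,"dz":0.018,"ax":0,"ay":-0.003,"az":0},{"dx":0,"dy":0,"dz":0.018,"ax":0,"ay":-0.003,"az":0},{"dx":0,"dy":0,"dz":0.018,"ax":0,"ay":-0.003,"az":0}]'
python3 -c "
from h import *
f=manip.grab_frame('wrist');cv2.imwrite('pics/w4.png',f['image'])"
```

```text
time: 5.5
tool_pos: [0.5579, 0.1236, 0.0398]
tool_rot: [-0.001, 1.0, -0.028, -0.001]
contact_force: [-0.2, -0.4, -0.7]
gripper_width: 0.318
```

View pics/w4.png

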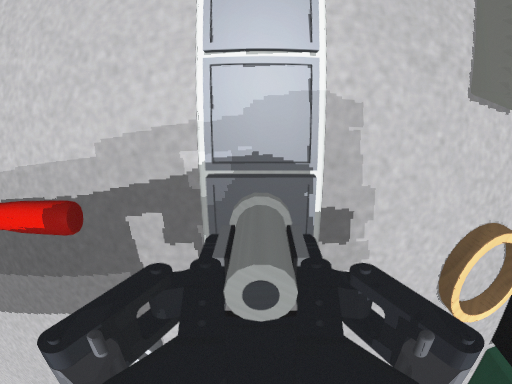

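The post foot at (261,205) is inside pocket 1 with no contact yet. I'll feel down in small steps.

```bash
for i in 1; do python3 -m handwheel '[{"dx":0,"dy":0,"dz":0.001,"ax":0,"ay":0,"az":0},{"dx":0,"dy":0,"dz":0.001,"ax":0,"ay":0,"az":0}]'; done
python3 -m handwheel '[{"dx":0,"dy":0,"dz":0.001,"ax":0,"ay":0,"az":0},{"dx":0,"dy":0,"dz":0.001,"ax":0,"ay":0,"az":0}]'
```

```text
time: 5.8
tool_pos: [0.558, 0.1236, 0.039]
tool_rot: [-0.001, 1.0, -0.028, -0.001]
contact_force: [-0.2, -0.2, 0.3]
gripper_width: 0.312
time: 6.05
tool_pos: [0.558, 0.1236, 0.039]
tool_rot: [-0.001, 1.0, -0.028, -0.001]
contact_force: [-4.5, -0.1, 7.3]
gripper_width: 0.31
```

Contact at TCP z=0.039, which matches the grasp height. Releasing, then retreating.

```bash
python3 -m handwheel '[{"dx":0,"dy":0,"dz":0,"ax":0,"ay":0,"az":0},{"dx":0,"dy":0,"dz":0,"ax":0,"ay":0,"az":0},{"dx":0,"dy":0,"dz":0,"ax":0,"ay":0,"az":0},{"dx":0,"dy":0,"dz":0,"ax":0,"ay":0,"az":0},{"dx":0,"dy":0,"dz":0,"ax":0,"ay":0,"az":0}]' 0
python3 -m handwheel '[{"dx":0,"dy":0,"dz":-0.03,"ax":0,"ay":0,"az":0},{"dx":0,"dy":0,"dz":-0.08,"ax":0,"ay":0,"az":0},{"dx":0,"dy":0,"dz":-0.14,"ax":0,"ay":0,"az":0},{"dx":0,"dy":0,"dz":-0.16,"ax":0,"ay":0,"az":0},{"dx":0,"dy":0,"dz":-0.16,"ax":0,"ay":0,"az":0}]'
python3 -c "
from h import *
f=manip.grab_frame('wrist');cv2.imwrite('pics/w5.png',f['image'])
go(.5323,-.192,.195,13)"
```

```text
time: 6.68
tool_pos: [0.5578, 0.1235, 0.0376]
tool_rot: [-0.001, 1.0, -0.028, -0.001]
contact_force: [0.5, -0.1, 0.4]
gripper_width: 1.0
time: 7.3
tool_pos: [0.5592, 0.1234, 0.1995]
tool_rot: [-0.001, 1.0, -0.028, 0.001]
contact_force: [1.0, 0.2, -0.5]
gripper_width: 1.002
t 7.35 tcp [0.5579 0.1233 0.197 ] d [-0.0077  0.3162  0.0017] rot [-0.0013  0.0027 -0.2834] F [ 0.5 -0.1 -0.1] w 1.0
```

View pics/w5.png

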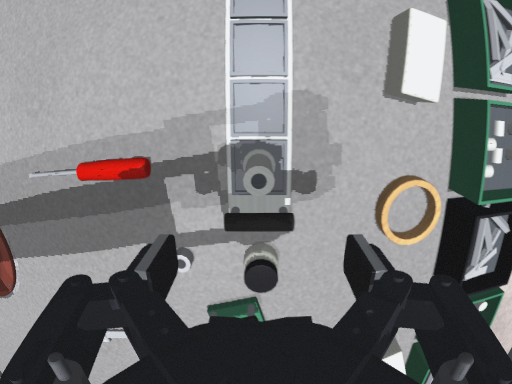

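The post stands upright in pocket 1, top at (259,180), pocket centre (259,165). Next is the sleeve.

```bash
python3 -m handwheel '[{"dx":-0.008,"dy":0.316,"dz":0.0,"ax":-0.001,"ay":0.003,"az":-0.283},{"dx":-0.008,"dy":0.316,"dz":0.0,"ax":-0.001,"ay":0.003,"az":-0.283},{"dx":-0.008,"dy":0.316,"dz":0.0,"ax":-0.001,"ay":0.003,"az":-0.283},{"dx":-0.008,"dy":0.316,"dz":0.0,"ax":-0.001,"ay":0.003,"az":-0.283},{"dx":-0.008,"dy":0.316,"dz":0.0,"ax":-0.001,"ay":0.003,"az":-0.283}]'
python3 -m handwheel '[{"dx":0,"dy":0,"dz":0,"ax":0,"ay":0,"az":0},{"dx":0,"dy":0,"dz":0,"ax":0,"ay":0,"az":0}]'
python3 -c "
from h import *
f=manip.grab_frame('wrist');cv2.imwrite('pics/w6.png',f['image']);np.savez('w6.npz',**{k:f[k] for k in('image','z_map','K','xyz','rotation')})
cv2.imwrite('pics/w6c.png',cv2.resize(f['image'][80:330,180:350],None,fx=2.4,fy=2.4,interpolation=cv2.INTER_CUBIC))
go(.5323,-.192,.033,13)"
```

```text
time: 7.98
tool_pos: [0.531, -0.1845, 0.1937]
tool_rot: [-0.002, 0.994, 0.113, -0.002]
contact_force: [0.8, -0.2, -1.3]
gripper_width: 0.999
time: 8.22
tool_pos: [0.5318, -0.1826, 0.1946]
tool_rot: [-0.002, 0.994, 0.113, -0.001]
contact_force: [-0.2, -0.4, 0.4]
gripper_width: 0.998
t 8.28 tcp [ 0.5322 -0.182   0.1952] d [-0.0019  0.0102  0.1622] rot [-0.0029  0.0017  0.0004] F [-0.1  0.8 -0.6] w 1.002
```

View pics/w6c.png

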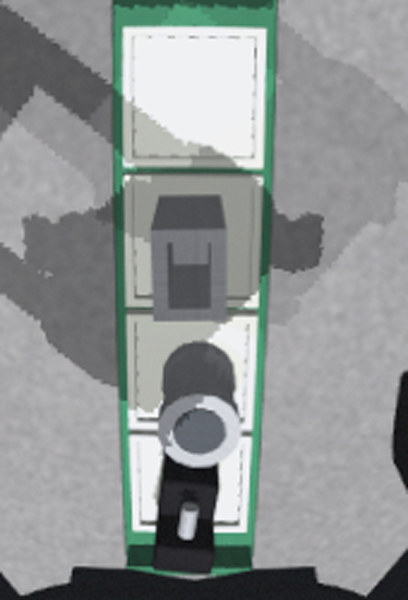

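```bash
python3 -m handwheel '[{"dx":-0.001,"dy":0.007,"dz":0.05,"ax":-0.002,"ay":0.001,"az":0},{"dx":-0.001,"dy":0.007,"dz":0.09,"ax":-0.002,"ay":0.001,"az":0},{"dx":-0.001,"dy":0.007,"dz":0.095,"ax":-0.002,"ay":0.001,"az":0},{"dx":-0.001,"dy":0.007,"dz":0.095,"ax":-0.002,"ay":0.001,"az":0},{"dx":-0.001,"dy":0.007,"dz":0.095,"ax":-0.002,"ay":0.001,"az":0}]'
python3 -c "
from h import *
go(.5323,-.192,.033,13)
f=np.load('w6.npz')
for n,x,y,h in [('chan',190,280,.083),('spool',199,431,.075),('latch tall',185,553,.079)]: print(n,fish(f,180+x/2.4,80+y/2.4,h))"
```

```text
time: 8.9
tool_pos: [0.5352, -0.1906, 0.1048]
tool_rot: [0.002, 0.994, 0.113, 0.003]
contact_force: [0.5, 0.0, 0.3]
gripper_width: 0.998
t 8.9 tcp [ 0.5352 -0.1906  0.1048] d [-0.0035  0.0004  0.0718] rot [ 0.0043 -0.0049  0.0004] F [0.5 0.  0.3] w 0.998
chan [ 0.5332 -0.1948  0.083 ]
spool [ 0.5526 -0.262   0.075 ]
latch tall [ 0.5611 -0.3261  0.079 ]
```

```bash
python3 -m handwheel '[{"dx":-0.002,"dy":0.001,"dz":0.04,"ax":0.002,"ay":-0.003,"az":0},{"dx":-0.002,"dy":0.001,"dz":0.065,"ax":0.002,"ay":-0.003,"az":0},{"dx":-0.002,"dy":0.001,"dz":0.072,"ax":0.002,"ay":-0.003,"az":0},{"dx":-0.002,"dy":0.001,"dz":0.072,"ax":0.002,"ay":-0.003,"az":0},{"dx":-0.002,"dy":0.001,"dz":0.072,"ax":0.002,"ay":-0.003,"az":0}]'
python3 -m handwheel '[{"dx":0,"dy":0,"dz":0,"ax":0,"ay":0,"az":0},{"dx":0,"dy":0,"dz":0,"ax":0,"ay":0,"az":0},{"dx":0,"dy":0,"dz":0,"ax":0,"ay":0,"az":0},{"dx":0,"dy":0,"dz":0,"ax":0,"ay":0,"az":0},{"dx":0,"dy":0,"dz":0,"ax":0,"ay":0,"az":0}]' 255
python3 -m handwheel '[{"dx":0,"dy":0,"dz":0,"ax":0,"ay":0,"az":0},{"dx":0,"dy":0,"dz":-0.02,"ax":0,"ay":0,"az":0},{"dx":0,"dy":0,"dz":-0.06,"ax":0,"ay":0,"az":0},{"dx":0,"dy":0,"dz":-0.12,"ax":0,"ay":0,"az":0},{"dx":0,"dy":0,"dz":-0.14,"ax":0,"ay":0,"az":0}]'
python3 -c "
from h import *
f=manip.grab_frame('wrist');cv2.imwrite('pics/w7.png',f['image'])
go(.562,.188,.175,-3.2)"
```

```text
time: 9.52
tool_pos: [0.5335, -0.1925, 0.0323]
tool_rot: [0.001, 0.994, 0.113, 0.001]
contact_force: [0.4, -0.4, 1.0]
gripper_width: 0.997
time: 10.15
tool_pos: [0.5323, -0.1919, 0.0306]
tool_rot: [0.0, 0.994, 0.113, -0.0]
contact_force: [-0.8, 0.5, 1.2]
gripper_width: 0.318
time: 10.78
tool_pos: [0.5344, -0.1929, 0.1761]
tool_rot: [0.002, 0.994, 0.113, 0.003]
contact_force: [-0.7, 0.2, -1.9]
gripper_width: 0.318
t 10.82 tcp [ 0.5348 -0.1931  0.1771] d [ 0.1122 -0.3652  0.0006] rot [ 0.0049 -0.0069  0.2825] F [ 0.4 -0.8  0.7] w 0.321
```

View pics/w7.png

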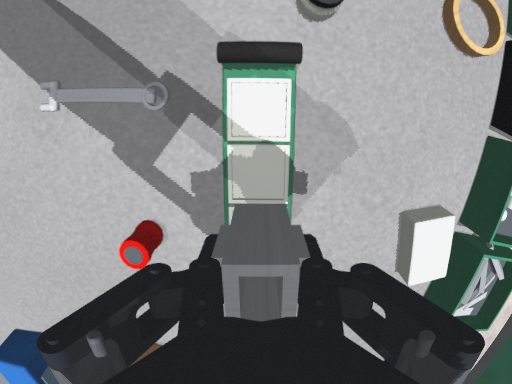

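The sleeve is held square, its top at (260,285).

```bash
python3 -m handwheel '[{"dx":0.112,"dy":-0.365,"dz":0.0,"ax":0.003,"ay":-0.004,"az":0.282},{"dx":0.112,"dy":-0.365,"dz":0.0,"ax":0.003,"ay":-0.004,"az":0.282},{"dx":0.112,"dy":-0.365,"dz":0.0,"ax":0.003,"ay":-0.004,"az":0.282},{"dx":0.112,"dy":-0.365,"dz":0.0,"ax":0.003,"ay":-0.004,"az":0.282},{"dx":0.112,"dy":-0.365,"dz":0.0,"ax":0.003,"ay":-0.004,"az":0.282}]'
python3 -m handwheel '[{"dx":0,"dy":0,"dz":0,"ax":0,"ay":0,"az":0},{"dx":0,"dy":0,"dz":0,"ax":0,"ay":0,"az":0},{"dx":0,"dy":0,"dz":0,"ax":0,"ay":0,"az":0}]'
python3 -c "
from h import *
go(.562,.188,.15,-3.2)"
```

```text
time: 11.45
tool_pos: [0.5529, 0.1179, 0.1683]
tool_rot: [-0.001, 1.0, -0.028, -0.004]
contact_force: [0.2, 0.4, -2.3]
gripper_width: 0.32
time: 11.82
tool_pos: [0.5539, 0.1148, 0.1694]
tool_rot: [-0.001, 1.0, -0.029, -0.003]
contact_force: [0.3, 0.5, -2.0]
gripper_width: 0.321
t 11.82 tcp [0.5539 0.1148 0.1694] d [ 0.0041 -0.0735  0.0195] rot [-0.0019  0.007  -0.0014] F [ 0.3  0.5 -2. ] w 0.321
```

```bash
python3 -m handwheel '[{"dx":0.004,"dy":-0.05,"dz":0.0,"ax":-0.001,"ay":0.005,"az":0},{"dx":0.004,"dy":-0.0735,"dz":0.02,"ax":-0.001,"ay":0.005,"az":0},{"dx":0.004,"dy":-0.0735,"dz":0.07,"ax":-0.001,"ay":0.005,"az":0},{"dx":0.004,"dy":-0.0735,"dz":0.11,"ax":-0.001,"ay":0.005,"az":0},{"dx":0.004,"dy":-0.0735,"dz":0.112,"ax":-0.001,"ay":0.005,"az":0}]'
python3 -m handwheel '[{"dx":0,"dy":0,"dz":0,"ax":0,"ay":0,"az":0},{"dx":0,"dy":0,"dz":0,"ax":0,"ay":0,"az":0}]'
python3 -c "
from h import *
go(.562,.188,.031,-3.2)
f=manip.grab_frame('wrist');cv2.imwrite('pics/w8.png',f['image'])"
```

```text
time: 12.45
tool_pos: [0.5586, 0.1875, 0.0542]
tool_rot: [0.0, 1.0, -0.029, -0.005]
contact_force: [0.0, -0.9, -1.8]
gripper_width: 0.319
time: 12.7
tool_pos: [0.5638, 0.1894, 0.0613]
tool_rot: [-0.001, 1.0, -0.028, 0.002]
contact_force: [-0.9, -0.4, -1.4]
gripper_width: 0.32
t 12.7 tcp [0.5638 0.1894 0.0613] d [-0.0019  0.0016  0.0303] rot [-0.0025 -0.0041 -0.0004] F [-0.9 -0.4 -1.4] w 0.32
```

View pics/w8.png

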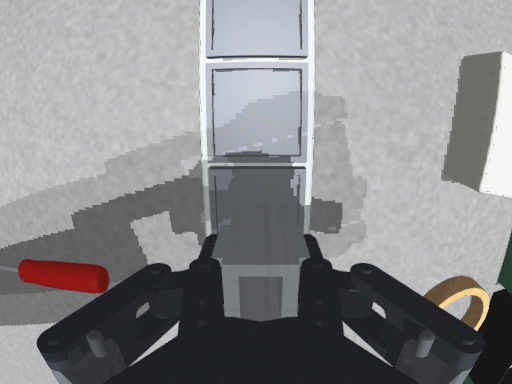

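Two empty pockets lie ahead, at (257,112) and (257,25), so this is pocket 2. Lowering.

```bash
python3 -m handwheel '[{"dx":-0.001,"dy":0.001,"dz":0.012,"ax":-0.001,"ay":-0.003,"az":0},{"dx":-0.001,"dy":0.001,"dz":0.022,"ax":-0.001,"ay":-0.003,"az":0},{"dx":-0.001,"dy":0.001,"dz":0.027,"ax":-0.001,"ay":-0.003,"az":0},{"dx":-0.001,"dy":0.001,"dz":0.027,"ax":-0.001,"ay":-0.003,"az":0},{"dx":-0.001,"dy":0.001,"dz":0.027,"ax":-0.001,"ay":-0.003,"az":0}]'
python3 -m handwheel '[{"dx":0,"dy":0,"dz":0.001,"ax":0,"ay":0,"az":0},{"dx":0,"dy":0,"dz":0.001,"ax":0,"ay":0,"az":0}]'
python3 -m handwheel '[{"dx":0,"dy":0,"dz":0,"ax":0,"ay":0,"az":0},{"dx":0,"dy":0,"dz":0,"ax":0,"ay":0,"az":0}]'
```

```text
time: 13.38
tool_pos: [0.5606, 0.1886, 0.0311]
tool_rot: [-0.0, 1.0, -0.028, -0.002]
contact_force: [-0.5, -1.1, -2.3]
gripper_width: 0.317
time: 13.62
tool_pos: [0.5607, 0.1886, 0.0307]
tool_rot: [-0.0, 1.0, -0.028, -0.002]
contact_force: [-1.0, 0.1, 0.4]
gripper_width: 0.319
time: 13.88
tool_pos: [0.5608, 0.1886, 0.0307]
tool_rot: [-0.0, 1.0, -0.028, -0.002]
contact_force: [-2.1, -0.3, 1.6]
gripper_width: 0.32
```

Touching the floor. Release and retreat toward the stock rack.

```bash
python3 -m handwheel '[{"dx":0,"dy":0,"dz":0,"ax":0,"ay":0,"az":0},{"dx":0,"dy":0,"dz":0,"ax":0,"ay":0,"az":0},{"dx":0,"dy":0,"dz":0,"ax":0,"ay":0,"az":0},{"dx":0,"dy":0,"dz":0,"ax":0,"ay":0,"az":0},{"dx":0,"dy":0,"dz":0,"ax":0,"ay":0,"az":0}]' 0
python3 -m handwheel '[{"dx":0,"dy":0,"dz":-0.03,"ax":0,"ay":0,"az":0},{"dx":0,"dy":0,"dz":-0.08,"ax":0,"ay":0,"az":0},{"dx":0,"dy":0,"dz":-0.14,"ax":0,"ay":0,"az":0},{"dx":0,"dy":0,"dz":-0.165,"ax":0,"ay":0,"az":0},{"dx":0,"dy":0,"dz":-0.165,"ax":0,"ay":0,"az":0}]'
python3 -c "
from h import *
f=manip.grab_frame('wrist');cv2.imwrite('pics/w9.png',f['image'])
go(.5527,-.261,.195,12.5)"
```

```text
time: 14.5
tool_pos: [0.5607, 0.1886, 0.0305]
tool_rot: [-0.0, 1.0, -0.028, -0.002]
contact_force: [-0.3, -0.1, -0.2]
gripper_width: 0.996
time: 15.12
tool_pos: [0.5629, 0.1888, 0.1987]
tool_rot: [-0.001, 1.0, -0.028, 0.001]
contact_force: [0.1, 0.1, -0.1]
gripper_width: 0.998
t 15.18 tcp [0.5615 0.1886 0.1959] d [0.0161 0.4494 0.0005] rot [-0.001   0.002  -0.2737] F [-0.3 -0.  -0.5] w 1.0
```

View pics/w9.png

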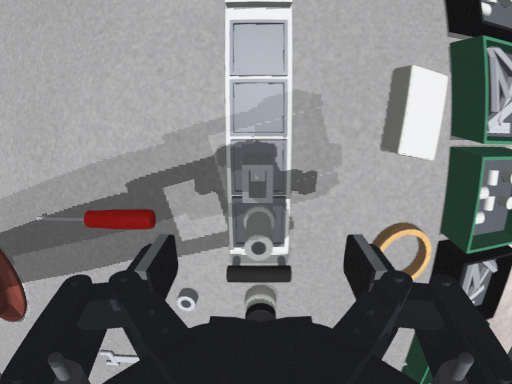

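The sleeve (258,182) stands in pocket 2 and the post (258,245) in pocket 1. Next is the roller.

```bash
python3 -m handwheel '[{"dx":0.016,"dy":0.449,"dz":0.0,"ax":0,"ay":0,"az":-0.274},{"dx":0.016,"dy":0.449,"dz":0.0,"ax":0,"ay":0,"az":-0.274},{"dx":0.016,"dy":0.449,"dz":0.0,"ax":0,"ay":0,"az":-0.274},{"dx":0.016,"dy":0.449,"dz":0.0,"ax":0,"ay":0,"az":-0.274},{"dx":0.016,"dy":0.449,"dz":0.0,"ax":0,"ay":0,"az":-0.274}]'
python3 -m handwheel '[{"dx":0,"dy":0,"dz":0,"ax":0,"ay":0,"az":0},{"dx":0,"dy":0,"dz":0,"ax":0,"ay":0,"az":0}]'
python3 -c "
from h import *
go(.5527,-.261,.17,12.5)"
```

```text
time: 15.8
tool_pos: [0.5534, -0.1214, 0.1921]
tool_rot: [-0.002, 0.994, 0.109, -0.004]
contact_force: [0.7, 0.0, 0.3]
gripper_width: 1.001
time: 16.05
tool_pos: [0.5541, -0.1194, 0.1929]
tool_rot: [-0.002, 0.994, 0.109, -0.003]
contact_force: [0.1, 0.8, 0.4]
gripper_width: 0.999
t 16.05 tcp [ 0.5541 -0.1194  0.1929] d [-0.0318  0.1381  0.0225] rot [-0.0039  0.0065 -0.0003] F [0.1 0.8 0.4] w 0.999
```

```bash
python3 -m handwheel '[{"dx":-0.032,"dy":0.138,"dz":0.02,"ax":-0.002,"ay":0.004,"az":0},{"dx":-0.032,"dy":0.138,"dz":0.02,"ax":-0.002,"ay":0.004,"az":0},{"dx":-0.032,"dy":0.138,"dz":0.02,"ax":-0.002,"ay":0.004,"az":0},{"dx":-0.032,"dy":0.138,"dz":0.02,"ax":-0.002,"ay":0.004,"az":0},{"dx":-0.032,"dy":0.138,"dz":0.02,"ax":-0.002,"ay":0.004,"az":0}]'
python3 -c "
from h import *
f=manip.grab_frame('wrist');cv2.imwrite('pics/w10.png',f['image']);np.savez('w10.npz',**{k:f[k] for k in('image','z_map','K','xyz','rotation')})
cv2.imwrite('pics/w10c.png',cv2.resize(f['image'][80:330,180:350],None,fx=2.4,fy=2.4,interpolation=cv2.INTER_CUBIC))
go(.5527,-.261,.03,12.5)"
```

```text
time: 16.68
tool_pos: [0.5542, -0.2595, 0.1751]
tool_rot: [-0.0, 0.994, 0.11, 0.0]
contact_force: [0.4, -0.3, -0.7]
gripper_width: 1.0
t 16.73 tcp [ 0.5542 -0.2596  0.1754] d [-0.002   0.001   0.1454] rot [ 0.0003 -0.001   0.0026] F [-0.7  0.1  0.1] w 1.002
```

View pics/w10c.png

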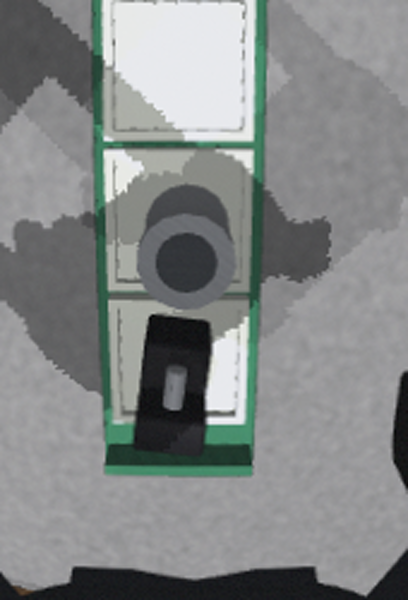

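```bash
python3 -c "
from h import *
f=np.load('w10.npz')
def c(x,y,h): return fish(f,180+x/2.4,80+y/2.4,h)
print('spool',c(186,260,.075))
# latch: top tall half corners
a=[c(142,404,.079),c(206,409,.079),c(134,447,.079),c(202,456,.079)];print(a,np.mean(a,0))
b=[c(150,316,.053),c(211,321,.053)];print(b,np.mean(b,0))
"
```

```text
spool [ 0.5521 -0.2613  0.075 ]
[array([ 0.548 , -0.3193,  0.079 ]), array([ 0.5721, -0.316 ,  0.079 ]), array([ 0.5487, -0.339 ,  0.079 ]), array([ 0.5754, -0.3371,  0.079 ])] [ 0.56105 -0.32785  0.079  ]
[array([ 0.5445, -0.2937,  0.053 ]), array([ 0.5686, -0.2905,  0.053 ])] [ 0.55655 -0.2921   0.053  ]
```

```bash
python3 -m handwheel '[{"dx":-0.002,"dy":0.001,"dz":0.06,"ax":0,"ay":-0.001,"az":0},{"dx":-0.002,"dy":0.001,"dz":0.11,"ax":0,"ay":-0.001,"az":0},{"dx":-0.002,"dy":0.001,"dz":0.135,"ax":0,"ay":-0.001,"az":0},{"dx":-0.002,"dy":0.001,"dz":0.144,"ax":0,"ay":-0.001,"az":0},{"dx":-0.002,"dy":0.001,"dz":0.144,"ax":0,"ay":-0.001,"az":0}]'
python3 -m handwheel '[{"dx":0,"dy":0,"dz":0,"ax":0,"ay":0,"az":0},{"dx":0,"dy":0,"dz":0,"ax":0,"ay":0,"az":0},{"dx":0,"dy":0,"dz":0,"ax":0,"ay":0,"az":0},{"dx":0,"dy":0,"dz":0,"ax":0,"ay":0,"az":0},{"dx":0,"dy":0,"dz":0,"ax":0,"ay":0,"az":0}]' 255
python3 -m handwheel '[{"dx":0,"dy":0,"dz":0,"ax":0,"ay":0,"az":0},{"dx":0,"dy":0,"dz":-0.02,"ax":0,"ay":0,"az":0},{"dx":0,"dy":0,"dz":-0.06,"ax":0,"ay":0,"az":0},{"dx":0,"dy":0,"dz":-0.12,"ax":0,"ay":0,"az":0},{"dx":0,"dy":0,"dz":-0.14,"ax":0,"ay":0,"az":0}]'
python3 -c "
from h import *
f=manip.grab_frame('wrist');cv2.imwrite('pics/w11.png',f['image'])
go(.566,.254,.17,-3.2)"
```

```text
time: 17.35
tool_pos: [0.5526, -0.2624, 0.0317]
tool_rot: [0.0, 0.994, 0.11, 0.0]
contact_force: [0.4, 0.3, 0.4]
gripper_width: 0.997
time: 17.98
tool_pos: [0.553, -0.2637, 0.0326]
tool_rot: [0.001, 0.994, 0.109, 0.001]
contact_force: [-0.5, 0.7, 5.4]
gripper_width: 0.411
time: 18.6
tool_pos: [0.5541, -0.2641, 0.1769]
tool_rot: [0.003, 0.994, 0.109, 0.003]
contact_force: [0.0, -0.4, -2.2]
gripper_width: 0.406
t 18.65 tcp [ 0.5544 -0.2643  0.1778] d [ 0.1236 -0.5035  0.005 ] rot [ 0.0062 -0.007   0.2744] F [ 1.1 -0.9  0.3] w 0.404
```

View pics/w11.png

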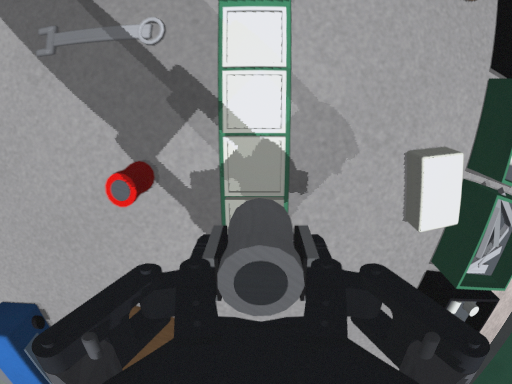

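The grey roller is held upright, top at (260,280), with the red one still at (125,185). On to pocket 3.

```bash
python3 -m handwheel '[{"dx":0.124,"dy":-0.503,"dz":0.0,"ax":0.004,"ay":-0.004,"az":0.274},{"dx":0.124,"dy":-0.503,"dz":0.0,"ax":0.004,"ay":-0.004,"az":0.274},{"dx":0.124,"dy":-0.503,"dz":0.0,"ax":0.004,"ay":-0.004,"az":0.274},{"dx":0.124,"dy":-0.503,"dz":0.0,"ax":0.004,"ay":-0.004,"az":0.274},{"dx":0.124,"dy":-0.503,"dz":0.0,"ax":0.004,"ay":-0.004,"az":0.274}]'
python3 -m handwheel '[{"dx":0,"dy":0,"dz":0,"ax":0,"ay":0,"az":0},{"dx":0,"dy":0,"dz":0,"ax":0,"ay":0,"az":0}]'
python3 -c "
from h import *
go(.566,.254,.17,-3.2)"
```

```text
time: 19.27
tool_pos: [0.5578, 0.0504, 0.1686]
tool_rot: [-0.001, 1.0, -0.028, -0.004]
contact_force: [0.8, -0.0, -1.1]
gripper_width: 0.407
time: 19.52
tool_pos: [0.5584, 0.0485, 0.1692]
tool_rot: [-0.001, 1.0, -0.027, -0.004]
contact_force: [-0.1, -0.2, -0.7]
gripper_width: 0.404
t 19.52 tcp [0.5584 0.0485 0.1692] d [-0.0037 -0.2056 -0.0004] rot [-0.002   0.0076  0.0011] F [-0.1 -0.2 -0.7] w 0.404
```

```bash
python3 -m handwheel '[{"dx":-0.004,"dy":-0.206,"dz":0.0,"ax":-0.001,"ay":0.004,"az":0.001},{"dx":-0.004,"dy":-0.206,"dz":0.0,"ax":-0.001,"ay":0.004,"az":0.001},{"dx":-0.004,"dy":-0.206,"dz":0.0,"ax":-0.001,"ay":0.004,"az":0.001},{"dx":-0.004,"dy":-0.206,"dz":0.0,"ax":-0.001,"ay":0.004,"az":0.001},{"dx":-0.004,"dy":-0.206,"dz":0.0,"ax":-0.001,"ay":0.004,"az":0.001}]'
python3 -m handwheel '[{"dx":0,"dy":0,"dz":0.04,"ax":0,"ay":0,"az":0},{"dx":0,"dy":0,"dz":0.08,"ax":0,"ay":0,"az":0},{"dx":0,"dy":0,"dz":0.105,"ax":0,"ay":0,"az":0},{"dx":0,"dy":0,"dz":0.105,"ax":0,"ay":0,"az":0},{"dx":0,"dy":0,"dz":0.105,"ax":0,"ay":0,"az":0}]'
python3 -c "
from h import *
go(.566,.254,.033,-3.2)
f=manip.grab_frame('wrist');cv2.imwrite('pics/w12.png',f['image'])"
```

```text
time: 20.15
tool_pos: [0.567, 0.2536, 0.1707]
tool_rot: [-0.0, 1.0, -0.028, -0.001]
contact_force: [-0.4, -0.9, -1.6]
gripper_width: 0.407
time: 20.78
tool_pos: [0.568, 0.2534, 0.0679]
tool_rot: [-0.001, 1.0, -0.029, 0.001]
contact_force: [0.2, 0.8, -1.7]
gripper_width: 0.405
t 20.77 tcp [0.568  0.2534 0.0679] d [-0.0021 -0.0005  0.0349] rot [-0.0019 -0.0012 -0.0025] F [ 0.2  0.8 -1.7] w 0.405
```

View pics/w12.png

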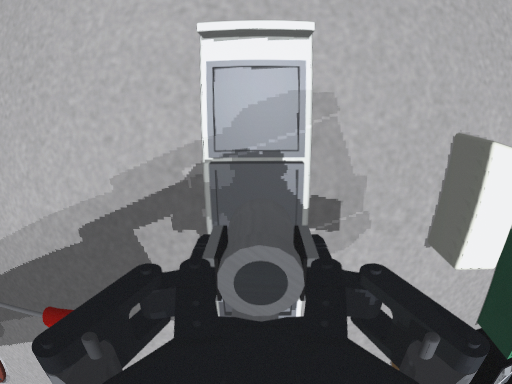

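One empty pocket ahead at (256,108), so this is pocket 3. Lowering.

```bash
python3 -m handwheel '[{"dx":-0.002,"dy":-0.001,"dz":0.015,"ax":-0.001,"ay":-0.001,"az":0},{"dx":-0.002,"dy":-0.001,"dz":0.027,"ax":-0.001,"ay":-0.001,"az":0},{"dx":-0.002,"dy":-0.001,"dz":0.032,"ax":-0.001,"ay":-0.001,"az":0},{"dx":-0.002,"dy":-0.001,"dz":0.032,"ax":-0.001,"ay":-0.001,"az":0},{"dx":-0.002,"dy":-0.001,"dz":0.032,"ax":-0.001,"ay":-0.001,"az":0}]'
python3 -m handwheel '[{"dx":0,"dy":0,"dz":0.001,"ax":0,"ay":0,"az":0},{"dx":0,"dy":0,"dz":0.001,"ax":0,"ay":0,"az":0}]'
python3 -m handwheel '[{"dx":0,"dy":0,"dz":0,"ax":0,"ay":0,"az":0},{"dx":0,"dy":0,"dz":0,"ax":0,"ay":0,"az":0}]'
```

```text
time: 21.45
tool_pos: [0.5651, 0.2559, 0.0348]
tool_rot: [-0.0, 1.0, -0.028, -0.001]
contact_force: [0.4, 0.1, -1.1]
gripper_width: 0.403
time: 21.7
tool_pos: [0.5649, 0.2557, 0.0337]
tool_rot: [-0.0, 1.0, -0.028, -0.001]
contact_force: [-0.1, 0.3, -1.1]
gripper_width: 0.409
time: 21.95
tool_pos: [0.5649, 0.2557, 0.0336]
tool_rot: [-0.0, 1.0, -0.028, -0.001]
contact_force: [0.5, -0.2, -1.6]
gripper_width: 0.407
```

```bash
python3 -m handwheel '[{"dx":0,"dy":0,"dz":0.001,"ax":0,"ay":0,"az":0},{"dx":0,"dy":0,"dz":0.001,"ax":0,"ay":0,"az":0},{"dx":0,"dy":0,"dz":0.001,"ax":0,"ay":0,"az":0}]'
```

```text
time: 22.32
tool_pos: [0.565, 0.2558, 0.0326]
tool_rot: [-0.0, 1.0, -0.028, -0.001]
contact_force: [0.3, -0.1, -2.1]
gripper_width: 0.407
```

```bash
python3 -m handwheel '[{"dx":0,"dy":0,"dz":0.0007,"ax":0,"ay":0,"az":0},{"dx":0,"dy":0,"dz":0.0007,"ax":0,"ay":0,"az":0},{"dx":0,"dy":0,"dz":0.0007,"ax":0,"ay":0,"az":0}]'
```

```text
time: 22.7
tool_pos: [0.565, 0.2558, 0.0326]
tool_rot: [-0.0, 1.0, -0.028, -0.001]
contact_force: [-3.4, -1.3, 4.7]
gripper_width: 0.411
```

Contact. Release.

```bash
python3 -m handwheel '[{"dx":0,"dy":0,"dz":0,"ax":0,"ay":0,"az":0},{"dx":0,"dy":0,"dz":0,"ax":0,"ay":0,"az":0},{"dx":0,"dy":0,"dz":0,"ax":0,"ay":0,"az":0},{"dx":0,"dy":0,"dz":0,"ax":0,"ay":0,"az":0},{"dx":0,"dy":0,"dz":0,"ax":0,"ay":0,"az":0}]' 0
python3 -m handwheel '[{"dx":0,"dy":0,"dz":-0.03,"ax":0,"ay":0,"az":0},{"dx":0,"dy":0,"dz":-0.08,"ax":0,"ay":0,"az":0},{"dx":0,"dy":0,"dz":-0.14,"ax":0,"ay":0,"az":0},{"dx":0,"dy":0,"dz":-0.165,"ax":0,"ay":0,"az":0},{"dx":0,"dy":0,"dz":-0.165,"ax":0,"ay":0,"az":0}]'
python3 -c "
from h import *
f=manip.grab_frame('wrist');cv2.imwrite('pics/w13.png',f['image'])
go(.5595,-.318,.195,7)"
```

```text
time: 23.32
tool_pos: [0.5649, 0.2557, 0.0318]
tool_rot: [-0.0, 1.0, -0.028, -0.001]
contact_force: [0.2, 0.1, 1.1]
gripper_width: 1.001
time: 23.95
tool_pos: [0.5667, 0.2561, 0.2002]
tool_rot: [-0.001, 1.0, -0.028, 0.002]
contact_force: [-0.1, -0.5, -1.0]
gripper_width: 0.998
t 24.0 tcp [0.5654 0.2557 0.1973] d [0.0265 0.5731 0.0017] rot [-0.0011  0.     -0.1787] F [ 0.2 -0.4 -0.5] w 1.001
```

View pics/w13.png

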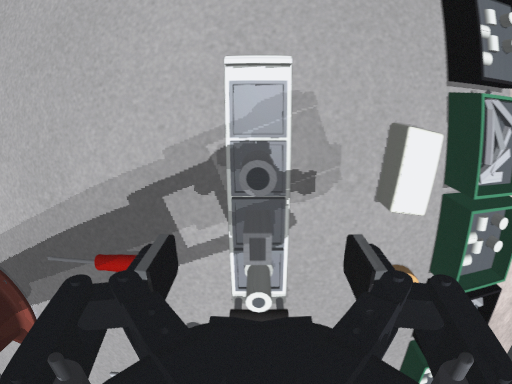

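The roller is in pocket 3 at (258,178). Last, the latch.

```bash
python3 -m handwheel '[{"dx":0.026,"dy":0.573,"dz":0.0,"ax":0,"ay":0,"az":-0.179},{"dx":0.026,"dy":0.573,"dz":0.0,"ax":0,"ay":0,"az":-0.179},{"dx":0.026,"dy":0.573,"dz":0.0,"ax":0,"ay":0,"az":-0.179},{"dx":0.026,"dy":0.573,"dz":0.0,"ax":0,"ay":0,"az":-0.179},{"dx":0.026,"dy":0.573,"dz":0.0,"ax":0,"ay":0,"az":-0.179}]'
python3 -m handwheel '[{"dx":0,"dy":0,"dz":0,"ax":0,"ay":0,"az":0},{"dx":0,"dy":0,"dz":0,"ax":0,"ay":0,"az":0}]'
python3 -c "
from h import *
go(.5595,-.318,.19,7)"
```

```text
time: 24.62
tool_pos: [0.5599, -0.0576, 0.1934]
tool_rot: [-0.001, 0.998, 0.061, -0.003]
contact_force: [0.5, 0.6, -0.5]
gripper_width: 1.002
time: 24.88
tool_pos: [0.5606, -0.0556, 0.1943]
tool_rot: [-0.001, 0.998, 0.061, -0.003]
contact_force: [0.5, -0.1, -0.2]
gripper_width: 0.996
t 24.88 tcp [ 0.5606 -0.0556  0.1943] d [-0.033   0.2603  0.0037] rot [-0.0027  0.0049 -0.0003] F [ 0.5 -0.1 -0.2] w 0.996
```

```bash
python3 -m handwheel '[{"dx":-0.033,"dy":0.26,"dz":0.005,"ax":-0.001,"ay":0.003,"az":0},{"dx":-0.033,"dy":0.26,"dz":0.005,"ax":-0.001,"ay":0.003,"az":0},{"dx":-0.033,"dy":0.26,"dz":0.005,"ax":-0.001,"ay":0.003,"az":0},{"dx":-0.033,"dy":0.26,"dz":0.005,"ax":-0.001,"ay":0.003,"az":0},{"dx":-0.033,"dy":0.26,"dz":0.005,"ax":-0.001,"ay":0.003,"az":0}]'
python3 -m handwheel '[{"dx":0,"dy":0,"dz":0,"ax":0,"ay":0,"az":0},{"dx":0,"dy":0,"dz":0,"ax":0,"ay":0,"az":0}]'
python3 -c "
from h import *
f=manip.grab_frame('wrist');cv2.imwrite('pics/w14.png',f['image']);np.savez('w14.npz',**{k:f[k] for k in('image','z_map','K','xyz','rotation')})
cv2.imwrite('pics/w14c.png',cv2.resize(f['image'][130:280,190:330],None,fx=4,fy=4,interpolation=cv2.INTER_CUBIC))
go(.5595,-.318,.03,7)"
```

```text
time: 25.5
tool_pos: [0.5606, -0.3193, 0.19]
tool_rot: [-0.001, 0.998, 0.061, 0.0]
contact_force: [0.5, 0.8, -0.4]
gripper_width: 0.996
time: 25.75
tool_pos: [0.5611, -0.3157, 0.191]
tool_rot: [-0.001, 0.998, 0.062, 0.001]
contact_force: [0.6, -0.1, 1.2]
gripper_width: 0.998
t 25.8 tcp [ 0.5612 -0.3158  0.1913] d [-0.0022  0.002   0.1613] rot [-0.0006 -0.0014  0.003 ] F [0.3 0.7 0.4] w 1.0
```

View pics/w14c.png

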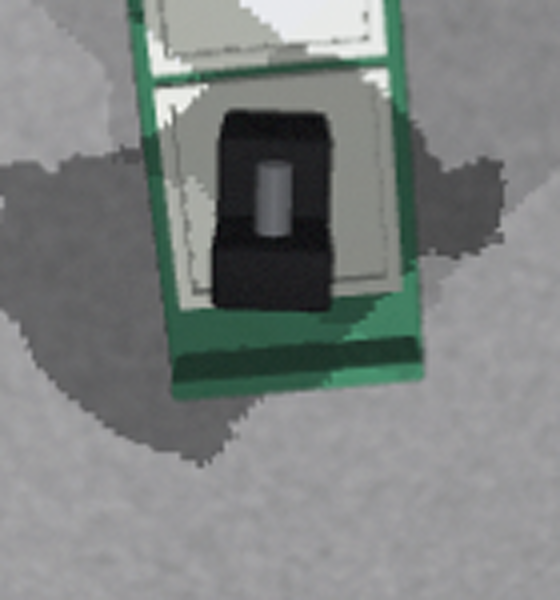

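The latch (crop 272,210) is now square to the jaws.

```bash
python3 -c "
from h import *
f=np.load('w14.npz')
a=[fish(f,190+x/4,130+y/4,.079) for x,y in [(214,248),(330,249),(214,304),(330,308)]];print(a,np.mean(a,0))
"
```

```text
[array([ 0.5473, -0.3258,  0.079 ]), array([ 0.5732, -0.3227,  0.079 ]), array([ 0.5487, -0.3391,  0.079 ]), array([ 0.5751, -0.3367,  0.079 ])] [ 0.561075 -0.331075  0.079   ]
```

```bash
python3 -m handwheel '[{"dx":-0.001,"dy":0.004,"dz":0.06,"ax":0,"ay":-0.001,"az":0.003},{"dx":-0.001,"dy":0.004,"dz":0.115,"ax":0,"ay":-0.001,"az":0.003},{"dx":-0.001,"dy":0.004,"dz":0.15,"ax":0,"ay":-0.001,"az":0.003},{"dx":-0.001,"dy":0.004,"dz":0.159,"ax":0,"ay":-0.001,"az":0.003},{"dx":-0.001,"dy":0.004,"dz":0.159,"ax":0,"ay":-0.001,"az":0.003}]'
python3 -m handwheel '[{"dx":0,"dy":0,"dz":0,"ax":0,"ay":0,"az":0},{"dx":0,"dy":0,"dz":0,"ax":0,"ay":0,"az":0},{"dx":0,"dy":0,"dz":0,"ax":0,"ay":0,"az":0},{"dx":0,"dy":0,"dz":0,"ax":0,"ay":0,"az":0},{"dx":0,"dy":0,"dz":0,"ax":0,"ay":0,"az":0}]' 255
python3 -m handwheel '[{"dx":0,"dy":0,"dz":0,"ax":0,"ay":0,"az":0},{"dx":0,"dy":0,"dz":-0.02,"ax":0,"ay":0,"az":0},{"dx":0,"dy":0,"dz":-0.06,"ax":0,"ay":0,"az":0},{"dx":0,"dy":0,"dz":-0.12,"ax":0,"ay":0,"az":0},{"dx":0,"dy":0,"dz":-0.14,"ax":0,"ay":0,"az":0}]'
python3 -c "
from h import *
f=manip.grab_frame('wrist');cv2.imwrite('pics/w15.png',f['image'])
go(.5695,.32,.17,-3.2)"
```

```text
time: 26.42
tool_pos: [0.561, -0.3215, 0.0331]
tool_rot: [0.0, 0.998, 0.06, 0.0]
contact_force: [-0.6, 0.3, 0.5]
gripper_width: 1.005
time: 27.05
tool_pos: [0.5611, -0.3228, 0.0337]
tool_rot: [0.001, 0.998, 0.06, 0.001]
contact_force: [-1.4, -0.3, 4.7]
gripper_width: 0.317
time: 27.68
tool_pos: [0.5622, -0.3234, 0.1784]
tool_rot: [0.003, 0.998, 0.06, 0.003]
contact_force: [-0.0, -0.3, -0.5]
gripper_width: 0.323
t 27.73 tcp [ 0.5625 -0.3237  0.1796] d [ 0.0837 -0.6383  0.006 ] rot [ 0.0058 -0.0079  0.1754] F [ 0.8 -0.9 -0.3] w 0.317
```

View pics/w15.png

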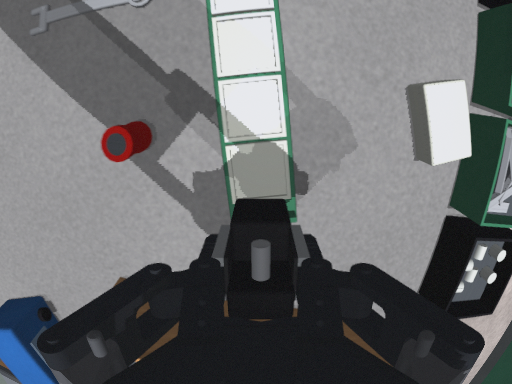

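The latch is held upright, pin at (260,258). On to pocket 4.

```bash
python3 -m handwheel '[{"dx":0.084,"dy":-0.638,"dz":0.0,"ax":0.004,"ay":-0.004,"az":0.175},{"dx":0.084,"dy":-0.638,"dz":0.0,"ax":0.004,"ay":-0.004,"az":0.175},{"dx":0.084,"dy":-0.638,"dz":0.0,"ax":0.004,"ay":-0.004,"az":0.175},{"dx":0.084,"dy":-0.638,"dz":0.0,"ax":0.004,"ay":-0.004,"az":0.175},{"dx":0.084,"dy":-0.638,"dz":0.0,"ax":0.004,"ay":-0.004,"az":0.175}]'
python3 -m handwheel '[{"dx":0,"dy":0,"dz":0,"ax":0,"ay":0,"az":0},{"dx":0,"dy":0,"dz":0,"ax":0,"ay":0,"az":0}]'
python3 -c "
from h import *
go(.5695,.32,.175,-3.2)"
```

```text
time: 28.35
tool_pos: [0.5624, -0.0076, 0.1704]
tool_rot: [-0.002, 1.0, -0.028, -0.003]
contact_force: [0.7, -0.1, -0.3]
gripper_width: 0.32
time: 28.6
tool_pos: [0.5631, -0.0097, 0.171]
tool_rot: [-0.002, 1.0, -0.027, -0.003]
contact_force: [-0.2, -0.4, -1.7]
gripper_width: 0.317
t 28.6 tcp [ 0.5631 -0.0097  0.171 ] d [-0.0117 -0.3296 -0.0028] rot [-0.0032  0.0062  0.001 ] F [-0.2 -0.4 -1.7] w 0.317
```

```bash
python3 -m handwheel '[{"dx":-0.012,"dy":-0.33,"dz":-0.003,"ax":-0.002,"ay":0.003,"az":0},{"dx":-0.012,"dy":-0.33,"dz":-0.003,"ax":-0.002,"ay":0.003,"az":0},{"dx":-0.012,"dy":-0.33,"dz":-0.003,"ax":-0.002,"ay":0.003,"az":0},{"dx":-0.012,"dy":-0.33,"dz":-0.003,"ax":-0.002,"ay":0.003,"az":0},{"dx":-0.012,"dy":-0.33,"dz":-0.003,"ax":-0.002,"ay":0.003,"az":0}]'
python3 -m handwheel '[{"dx":0,"dy":0,"dz":0,"ax":0,"ay":0,"az":0},{"dx":0,"dy":0,"dz":0,"ax":0,"ay":0,"az":0}]'
python3 -c "
from h import *
go(.5695,.32,.07,-3.2)"
```

```text
time: 29.22
tool_pos: [0.5707, 0.3025, 0.1758]
tool_rot: [-0.0, 1.0, -0.029, -0.001]
contact_force: [1.4, -0.5, -1.3]
gripper_width: 0.316
time: 29.48
tool_pos: [0.5704, 0.3012, 0.1755]
tool_rot: [-0.0, 1.0, -0.029, -0.001]
contact_force: [-0.3, 0.6, -1.0]
gripper_width: 0.32
t 29.48 tcp [0.5704 0.3012 0.1755] d [-0.0017 -0.0187  0.1055] rot [-0.0003  0.0019 -0.0012] F [-0.3  0.6 -1. ] w 0.32
```

```bash
python3 -m handwheel '[{"dx":-0.002,"dy":-0.019,"dz":0.02,"ax":0,"ay":0.001,"az":0},{"dx":-0.002,"dy":-0.019,"dz":0.07,"ax":0,"ay":0.001,"az":0},{"dx":-0.002,"dy":-0.019,"dz":0.105,"ax":0,"ay":0.001,"az":0},{"dx":-0.002,"dy":-0.019,"dz":0.105,"ax":0,"ay":0.001,"az":0},{"dx":-0.002,"dy":-0.019,"dz":0.105,"ax":0,"ay":0.001,"az":0}]'
python3 -m handwheel '[{"dx":0,"dy":0,"dz":0,"ax":0,"ay":0,"az":0},{"dx":0,"dy":0,"dz":0,"ax":0,"ay":0,"az":0}]'
python3 -c "
from h import *
go(.5695,.32,.034,-3.2)
f=manip.grab_frame('wrist');cv2.imwrite('pics/w16.png',f['image'])"
```

```text
time: 30.1
tool_pos: [0.5697, 0.3219, 0.0724]
tool_rot: [-0.001, 1.0, -0.028, 0.001]
contact_force: [0.3, 0.4, -0.4]
gripper_width: 0.319
time: 30.35
tool_pos: [0.5701, 0.3224, 0.0736]
tool_rot: [-0.002, 1.0, -0.028, 0.002]
contact_force: [1.2, -0.1, -0.8]
gripper_width: 0.323
t 30.35 tcp [0.5701 0.3224 0.0736] d [-0.0006  0.0026  0.0396] rot [-0.0031 -0.0032  0.0002] F [ 1.2 -0.1 -0.8] w 0.323
```

View pics/w16.png

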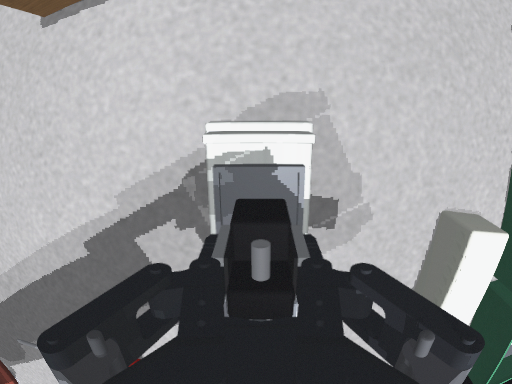

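The latch is over pocket 4 (258,195), with the stop plate just ahead at (258,133). Lowering.

```bash
python3 -m handwheel '[{"dx":0,"dy":0.002,"dz":0.015,"ax":-0.002,"ay":-0.002,"az":0},{"dx":0,"dy":0.002,"dz":0.028,"ax":-0.002,"ay":-0.002,"az":0},{"dx":0,"dy":0.002,"dz":0.036,"ax":-0.002,"ay":-0.002,"az":0},{"dx":0,"dy":0.002,"dz":0.036,"ax":-0.002,"ay":-0.002,"az":0},{"dx":0,"dy":0.002,"dz":0.036,"ax":-0.002,"ay":-0.002,"az":0}]'
python3 -m handwheel '[{"dx":0,"dy":0,"dz":0.001,"ax":0,"ay":0,"az":0},{"dx":0,"dy":0,"dz":0.001,"ax":0,"ay":0,"az":0},{"dx":0,"dy":0,"dz":0.001,"ax":0,"ay":0,"az":0}]'
```

```text
time: 31.02
tool_pos: [0.5687, 0.32, 0.0351]
tool_rot: [0.0, 1.0, -0.028, -0.001]
contact_force: [-0.3, 0.1, -1.0]
gripper_width: 0.319
time: 31.4
tool_pos: [0.5688, 0.3201, 0.0346]
tool_rot: [0.0, 1.0, -0.028, -0.001]
contact_force: [-0.2, -0.2, -1.0]
gripper_width: 0.32
```

```bash
python3 -m handwheel '[{"dx":0,"dy":0,"dz":0.0008,"ax":0,"ay":0,"az":0},{"dx":0,"dy":0,"dz":0.0008,"ax":0,"ay":0,"az":0},{"dx":0,"dy":0,"dz":0.0008,"ax":0,"ay":0,"az":0}]'
```

```text
time: 31.78
tool_pos: [0.5688, 0.32, 0.0337]
tool_rot: [0.0, 1.0, -0.028, -0.001]
contact_force: [0.2, 0.7, -0.6]
gripper_width: 0.318
```

```bash
python3 -m handwheel '[{"dx":0,"dy":0,"dz":0.0006,"ax":0,"ay":0,"az":0},{"dx":0,"dy":0,"dz":0.0006,"ax":0,"ay":0,"az":0},{"dx":0,"dy":0,"dz":0.0006,"ax":0,"ay":0,"az":0}]'
```

```text
time: 32.15
tool_pos: [0.5689, 0.3201, 0.0337]
tool_rot: [0.0, 1.0, -0.028, -0.001]
contact_force: [-3.0, -1.7, 5.5]
gripper_width: 0.318
```

Contact, at the grasp height of 0.0337. Release, lift clear and move back out of view.

```bash
python3 -m handwheel '[{"dx":0,"dy":0,"dz":0,"ax":0,"ay":0,"az":0},{"dx":0,"dy":0,"dz":0,"ax":0,"ay":0,"az":0},{"dx":0,"dy":0,"dz":0,"ax":0,"ay":0,"az":0},{"dx":0,"dy":0,"dz":0,"ax":0,"ay":0,"az":0},{"dx":0,"dy":0,"dz":0,"ax":0,"ay":0,"az":0}]' 0
python3 -m handwheel '[{"dx":0,"dy":0,"dz":-0.03,"ax":0,"ay":0,"az":0},{"dx":0,"dy":0,"dz":-0.08,"ax":0,"ay":0,"az":0},{"dx":0,"dy":0,"dz":-0.14,"ax":0,"ay":0,"az":0},{"dx":0,"dy":0,"dz":-0.18,"ax":0,"ay":0,"az":0},{"dx":0,"dy":0,"dz":-0.18,"ax":0,"ay":0,"az":0}]'
python3 -m handwheel '[{"dx":-0.06,"dy":0.06,"dz":0,"ax":0,"ay":0,"az":0},{"dx":-0.11,"dy":0.12,"dz":0,"ax":0,"ay":0,"az":0},{"dx":-0.11,"dy":0.18,"dz":0,"ax":0,"ay":0,"az":0},{"dx":-0.11,"dy":0.24,"dz":0,"ax":0,"ay":0,"az":0},{"dx":-0.11,"dy":0.3,"dz":0,"ax":0,"ay":0,"az":0}]'
python3 -m handwheel '[{"dx":0,"dy":0.06,"dz":0,"ax":0,"ay":0,"az":0},{"dx":0,"dy":0.12,"dz":0,"ax":0,"ay":0,"az":0},{"dx":0,"dy":0.16,"dz":0,"ax":0,"ay":0,"az":0},{"dx":0,"dy":0.16,"dz":0,"ax":0,"ay":0,"az":0},{"dx":0,"dy":0.16,"dz":0,"ax":0,"ay":0,"az":0}]'
python3 - <<'E'
from h import *
for n in("top","scene"):
    f=manip.grab_frame(n)
    cv2.imwrite(f"pics/{n}9.png",f["image"])
    im=f["image"][140:230,70:240] if n=="top" else f["image"][80:200,250:370]
    cv2.imwrite(f"pics/{n}9c.png",cv2.resize(im,None,fx=4.5,fy=4.5,interpolation=cv2.INTER_CUBIC))
    P=world(f);z=P[...,2]
    for nm,h,c in (("post",.091,(.558,.123)),("chan",.083,(.561,.188)),("spool",.075,(.565,.255)),("latch",.079,(.569,.32))):
        m=(np.abs(P[...,0]-c[0])<.035)&(np.abs(P[...,1]-c[1])<.032)&(z>h-.008)&(z<h+.008)
        if m.sum(): print(n,nm,m.sum(),P[m].mean(0).round(4),"zmed",np.median(z[m]).round(4))
print(manip.state()["time"])
E
```

```text
time: 32.78
tool_pos: [0.5688, 0.32, 0.033]
tool_rot: [0.0, 1.0, -0.028, -0.001]
contact_force: [0.6, 0.2, -0.3]
gripper_width: 1.0
time: 33.4
tool_pos: [0.5716, 0.3211, 0.2191]
tool_rot: [-0.002, 1.0, -0.028, 0.004]
contact_force: [-1.0, 0.2, -0.1]
gripper_width: 0.995
time: 34.02
tool_pos: [0.4432, 0.0489, 0.212]
tool_rot: [0.0, 1.0, -0.027, -0.002]
contact_force: [0.6, -0.1, -0.5]
gripper_width: 0.997
time: 34.65
tool_pos: [0.4353, -0.1089, 0.2124]
tool_rot: [-0.0, 1.0, -0.028, -0.002]
contact_force: [-0.4, -0.2, 0.6]
gripper_width: 1.001
top post 138 [0.5569 0.1264 0.0904] zmed 0.0906
top chan 165 [0.5597 0.1867 0.0819] zmed 0.0824
top spool 221 [0.5637 0.2568 0.0747] zmed 0.0751
top latch 113 [0.5675 0.3114 0.0777] zmed 0.0784
scene post 100 [0.5602 0.1268 0.0902] zmed 0.0904
scene chan 118 [0.5626 0.1868 0.0812] zmed 0.0814
scene spool 145 [0.5674 0.2569 0.074 ] zmed 0.0743
scene latch 69 [0.5706 0.3115 0.0775] zmed 0.0777
34.75
```

View pics/top9.png

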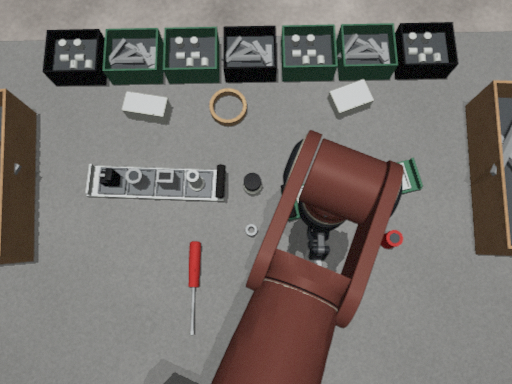

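View pics/scene9c.png

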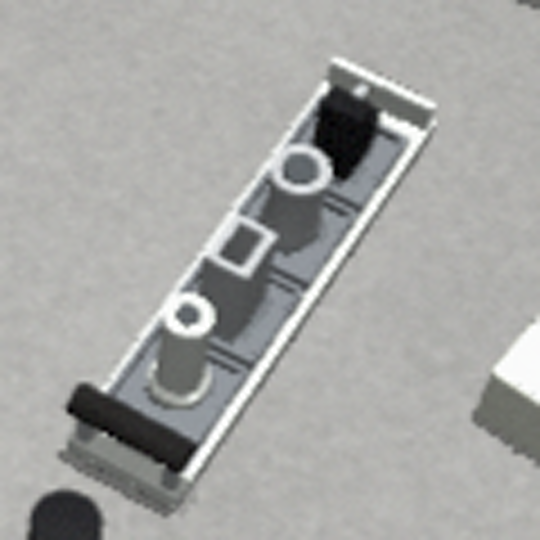

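View pics/top9c.png

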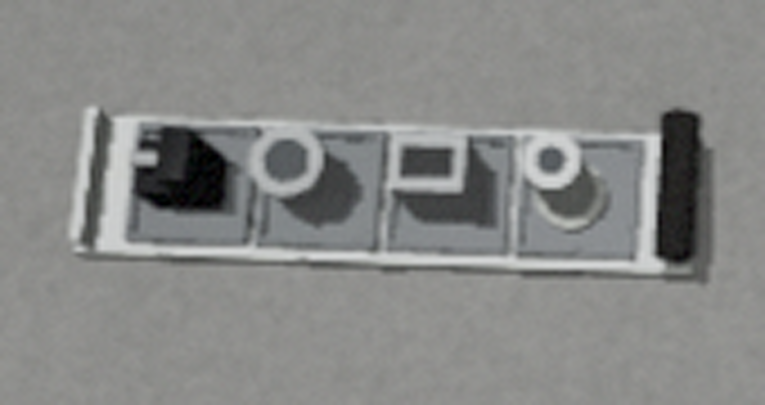

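From the handle, post, sleeve, roller and latch stand in pockets 1 to 4. Their tops are at about 91, 82, 75 and 78 mm, against 91, 83, 75 and 79 mm expected. The arm is clear.

```bash
python3 -c "
from h import *
print(manip.job_done())"
```

```text
the job is handed in; nothing more can be done
None
```

I moved all four parts from the stock rack to the carrier and handed the job in at about 35 s. Counting from the carrier's handle, they are standoff post, hinge sleeve, hinge roller, latch block, the same sequence as in the stock rack. I left the red roller and the other look-alikes where they were.

- **Placing:** I lowered each part until it touched the pocket floor (about 2–7 N on the wrist) and then let go.
- **Last pictures:** The top and scene cameras show every part upright in its own pocket. The tops are within about 2 mm of the heights expected for parts flat on the floor, and the gripper is open and clear of the carrier.
- **Small disagreements:** The two fixed cameras differed by about 3–4 mm in x throughout, so I used values in between, confirmed by the wrist camera. The standoff sits about 4 mm off its pocket's centre along the row, inside the 9 mm available.

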